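Fetch fallen box covers from under the shelf with the reacher and rack them

ROBOT

A 6-joint arm with a two-finger parallel gripper is mounted at the origin on the work surface. World frame = base frame: x ahead of the robot, y to its left, z up, the work surface at z = 0. Lengths are in mm, angles in rad, forces in N, time in s.
With the tool pointing down it reaches from about 350 to 975 mm from the base axis. Payload 7.1 kg.
Tool frame: the origin (TCP) lies between the finger pads; the fingertips stand 19 mm ahead of it and the grasp point (between the pads) is the TCP (ctrl.tcp_to_tips is the distance from the TCP to the fingertips, in mm); z points along the fingers, y is the line along which they close (so a half turn about z gives the same grasp; the last joint's range is limited). The gripper opens to 88 mm and grips with 3 to 60 N. Pads are 20 mm wide; open, the fingers measure 115 mm over their backs; the gripper's body (75 mm by 178 mm) begins 61 mm behind the grasp point.
Start: joints at [1.268, 0.423, 1.63, -0, 1.089, -0.019], TCP at [174.972, 599.991, 241.675] pointing down, gripper open.
Joint ranges: [-3, 3], [-0.9, 2.11], [0.09, 2.58], [-1.31, 4.45], [0.11, 2.69], [-2.54, 2.54]. Speed limits (rad/s): [2.39, 2.39, 3.01, 3.14, 3.14, 3.14].

INTERFACE

Orientations are given as a rotation vector (axis times angle).
In Python, from workcell import status, optics, ctrl gives the robot as it stands. The module is installed in compiled form; this text tells all that it offers.
- The arm moves only by the shell command python3 -m inch 'ROWS'. ROWS is JSON, a list that holds one entry, the list of rows, each a list of 7 numbers: the shift along the tool's x, y, z in mm, then the turn, a rotation vector about the tool's x, y, z in rad, then the opening in per cent of the stroke, from 0 (shut) to 100 (fully open). A call has 1 to 20 rows; each row is the pose to reach, as a shift and turn from the pose commanded when the call began, along the tool's axes at that moment; what a row does not reach only later rows make up. A row lasts 1/10 s, in which the tool goes at most 50 mm and 8.59 degrees, less where a joint would pass 70% of its speed; a pose out of reach is approached as far as the arm can. A call with a gripper value outside its range is refused whole. The fingers move at their own pace and stop on an object; the grip force is fixed at half the most. Time passes only in rows, so rows that repeat a pose let the fingers close. It gives the time, the measured TCP pose, the force, the opening and the grip force at its end, in the units of the state.
- status.get_obs(): the state, without advancing time (a new reading comes with each control period).
- optics.get_image(name): name is "side" or "top"; returns a dict with "frame" (400x640x3 uint8, red, green, blue), "fx", "fy", "cx", "cy" (pixels), "k1" (the pictures are not rectified: a ray, as slopes to the right and down, at radius r is drawn at 1 + k1 r^2 times it, then the intrinsics apply), "rvec" (rotation vector, rad) and "tvec" (3), from world to camera coordinates, as OpenCV has them. Camera axes: x right, y down, z forward; pixel columns grow to the right and rows downward; lengths in mm; the calibration is good to about 2 mm. A picture is of the moment at which its call begins. There is no depth.
- ctrl.close_job(): hands the job in; it is judged then, once.
The state is a dict: "t": time; "qpos": joint angles; "qvel": joint speeds; "joint_torque": joint torques, N m; "ee_pos": TCP position; "orientation": TCP orientation; "ft_force": force on the tool from outside, world axes, zero at the start; "moment": the same for the moment, N m; "width": finger opening in mm; "grasp_force": force on a finger pad.
Only numpy, scipy, OpenCV 4.12 (cv2) and the standard library are available. Lean on these libraries where they do the work, as an engineer would, in place of code of your own. Each camera call takes 0.05 s, during which the arm holds its last target. There are 200 camera calls.

TASK

Some box covers have fallen and slid under the low shelf: take the reacher, close its jaws on the gland of each by squeezing the trigger, draw it out onto the open bench (no hand on it while it is under the shelf), and lay the reacher back home in its rest, grip up and pointing as before. Stand every cover in a slot of its own in the rack on the shelf, leaning back on the tines with its gland to the rack's front like the one already there, which stays standing in the rack too. Leave the carton, the contactor and the tape roll where they are.

Things in the scene. Friction and masses are not known exactly. Their poses are not given: they have to be found in the camera images.
- shelf: Fixed low bench-top shelf of grey slotted steel angle with a wire-mesh deck, 460 mm wide, 300 mm deep, deck top 125 mm above the bench, open gap under it 95 mm high. Origin at bench level in the middle of its front edge; x axis along the front edge, y axis straight in under the shelf, z up. Its corner posts have legs 38 mm wide
- rack: Fixed rack of white coated wire on the shelf deck, 290 mm long: four slots 64 mm apart. Origin: centre of its underside; x axis to its rear, z up. A cover stands on two rails (tops 13 mm above the deck, y = -28 and 28 mm) between pairs of rear and front tines at y = -43 and 43 mm, tops about 72 mm above the deck, leaning 20 degrees back (tops to +x), 16 mm free between them
- slot0 (a point): Slot 0 of the rack (rearmost): where the gland mid-point of a cover comes to be when it stands there, leaning 20 degrees back on the rear tines, its gland to the rack's front (-x of the rack) and pointing 20 degrees up; 62 mm above the deck. Axes as the rack's
- slot1 (a point): Slot 1 of the rack (second from the rear): where the gland mid-point of a cover comes to be when it stands there, leaning 20 degrees back on the rear tines, its gland to the rack's front (-x of the rack) and pointing 20 degrees up; 62 mm above the deck. Axes as the rack's
- slot2 (a point): Slot 2 of the rack (third from the rear): where the gland mid-point of a cover comes to be when it stands there, leaning 20 degrees back on the rear tines, its gland to the rack's front (-x of the rack) and pointing 20 degrees up; 62 mm above the deck. Axes as the rack's
- slot3 (a point): Slot 3 of the rack (front): where the gland mid-point of a cover comes to be when it stands there, leaning 20 degrees back on the rear tines, its gland to the rack's front (-x of the rack) and pointing 20 degrees up; 62 mm above the deck. Axes as the rack's
- cover_a_gland (a point): Loose round cast-aluminium box cover: disc 100 mm across, 8 mm thick, with a grey cable gland (cylinder 30 mm across, 38 mm tall) standing in the middle of its outer face. The point is on the axis half-way up the gland, 27 mm from the disc's underside; z axis along the gland, away from the disc. Starts flat on the bench under the shelf, gland up; may be absent
- cover_b_gland (a point): Loose round cast-aluminium box cover: disc 100 mm across, 8 mm thick, with a grey cable gland (cylinder 30 mm across, 38 mm tall) standing in the middle of its outer face. The point is on the axis half-way up the gland, 27 mm from the disc's underside; z axis along the gland, away from the disc. Starts flat on the bench under the shelf, gland up; may be absent
- cover_c_gland (a point): Loose round cast-aluminium box cover: disc 100 mm across, 8 mm thick, with a grey cable gland (cylinder 30 mm across, 38 mm tall) standing in the middle of its outer face. The point is on the axis half-way up the gland, 27 mm from the disc's underside; z axis along the gland, away from the disc. Starts flat on the bench under the shelf, gland up; may be absent
- cover_a: The same cover a (0.13 to 0.21 kg): its origin is the centre of the disc's underside
- cover_b: The same cover b (0.13 to 0.21 kg): its origin is the centre of the disc's underside
- cover_c: The same cover c (0.13 to 0.21 kg): its origin is the centre of the disc's underside
- cover_racked_gland (a point): Loose round cast-aluminium box cover: disc 100 mm across, 8 mm thick, with a grey cable gland (cylinder 30 mm across, 38 mm tall) standing in the middle of its outer face. The point is on the axis half-way up the gland, 27 mm from the disc's underside; z axis along the gland, away from the disc. Stands in the rearmost slot, where it belongs
- cover_racked: The same racked cover: its origin is the centre of the disc's underside
- reacher_grip (a point): Point to grip on the reacher, midway between the rear face of its fixed upright grip (26 mm deep, 30 mm wide, rising to 112 mm above the underside) and the front face of the trigger before it (14 mm deep, 24 mm wide); 60 mm between these faces when free; 80 mm above the underside. x axis forward to the jaws, z up. Take it from above and squeeze
- reacher: Reacher (pick-up tool), 0.26 kg, 310 mm long, used with its pistol grip up: a black body 90 x 36 x 30 mm high with flat underside, an aluminium tube forward to two jaws; grip and trigger stand on the body. Origin on the underside, 6 mm ahead of and 80 mm below reacher_grip; axes as there. The trigger spans 34 to 104 mm above the underside. Starts on its rest
- reacher_jaws (a point): Where the jaws close: 256 mm ahead of and 62 mm below reacher_grip (18 mm above the underside), on the middle line; axes as reacher_grip. Jaw pads are 24 mm tall (6 to 30 mm above the underside) and reach about 25 mm farther forward. The gap here is about 66 mm with the trigger free, 25 mm fully squeezed; open, the jaws are about 90 mm wide over all
- trigger (a joint): Travel of the trigger straight back towards the grip (m): 0 free, 0.016 fully in; spring 10 N at 0, 18 N fully in. The jaws close in proportion and stop near 0.013 with a gland between them; more squeeze then grips harder, the linkage giving 1 to 2 mm. Letting out the hand, the spring opens them; squeezed in by a few mm, the tool is held with its jaws open
- jaw_left: Left jaw of the reacher (its +y side), hinged; origin on its hinge pin
- jaw_right: Right jaw of the reacher (-y side), hinged; origin on its hinge pin
- rest: Fixed rest: a narrow raised steel U-channel, 44 mm wide inside, cheeks 14 mm high, floor 60 mm above the bench. Origin at bench level under its middle line; x axis along the channel, which runs from x = -45 to 115 mm; z up. Home: the reacher's underside on the channel floor, pointing along +x, reacher_grip at x = -6, y = 0, z = 140 mm
- carton: Loose bystander: small closed carton 75 x 100 x 60 mm on the shelf deck; origin at the centre of its underside
- contactor: Loose bystander: white and grey contactor 75 x 45 x 85 mm on the bench; origin at the centre of its underside
- tape_roll: Loose bystander: roll of blue tape 90 mm across, 25 mm high, on the bench; origin at the centre of its underside
Mind the look-alikes: they are no part of the job. What is shaped like the cover_b but pink or turquoise is not meant.

How it is judged (in metres and radians):
On the way, in this order (a step that is already met when the one before it is completed fails the run):
1. a cover under the shelf is gripped between both jaws of the reacher ((((y of cover_a_gland in the frame of shelf above 0.02 m and z of cover_a_gland in the frame of shelf below 0.09 m) and contact force between each of jaw_left, jaw_right and cover_a above 0.5 N) or ((y of cover_b_gland in the frame of shelf above 0.02 m and z of cover_b_gland in the frame of shelf below 0.09 m) and contact force between each of jaw_left, jaw_right and cover_b above 0.5 N) or ((y of cover_c_gland in the frame of shelf above 0.02 m and z of cover_c_gland in the frame of shelf below 0.09 m) and contact force between each of jaw_left, jaw_right and cover_c above 0.5 N))), for 0.2 s.
2. no cover is under the shelf any more ((y of cover_a_gland in the frame of shelf below -0.05 m or z of cover_a_gland in the frame of shelf above 0.125 m) and (y of cover_b_gland in the frame of shelf below -0.05 m or z of cover_b_gland in the frame of shelf above 0.125 m) and (y of cover_c_gland in the frame of shelf below -0.05 m or z of cover_c_gland in the frame of shelf above 0.125 m)), for 0.2 s.
3. the reacher lies home in its rest, let go (x of reacher_grip in the frame of rest between -0.036 and 0.024 m and y of reacher_grip in the frame of rest between -0.015 and 0.015 m and z of reacher_grip in the frame of rest between 0.133 and 0.147 m and angle between reacher_grip's own z axis and vertical below 0.12 rad and contact force between the fingers and reacher below 0.1 N), for 0.3 s.
At the end, for the whole second after the job is handed in: every present cover, and the racked one, at rest in a slot: gland point within 16 mm of a slot point, gland to the front, 54 to 86 degrees from vertical; reacher in its rest along +x: grip point within 30 mm of home along the channel, 15 mm across, 7 mm in height, tilted under 7 degrees ((distance between cover_a_gland and slot0 below 0.016 m or distance between cover_a_gland and slot1 below 0.016 m or distance between cover_a_gland and slot2 below 0.016 m or distance between cover_a_gland and slot3 below 0.016 m) and angle between cover_a_gland's own z axis and vertical between 0.95 and 1.5 rad and linear speed of each of cover_a, cover_b, cover_c, cover_racked, reacher below 0.02 m/s and (distance between cover_b_gland and slot0 below 0.016 m or distance between cover_b_gland and slot1 below 0.016 m or distance between cover_b_gland and slot2 below 0.016 m or distance between cover_b_gland and slot3 below 0.016 m) and angle between cover_b_gland's own z axis and vertical between 0.95 and 1.5 rad and (distance between cover_c_gland and slot0 below 0.016 m or distance between cover_c_gland and slot1 below 0.016 m or distance between cover_c_gland and slot2 below 0.016 m or distance between cover_c_gland and slot3 below 0.016 m) and angle between cover_c_gland's own z axis and vertical between 0.95 and 1.5 rad and (distance between cover_racked_gland and slot0 below 0.016 m or distance between cover_racked_gland and slot1 below 0.016 m or distance between cover_racked_gland and slot2 below 0.016 m or distance between cover_racked_gland and slot3 below 0.016 m) and angle between cover_racked_gland's own z axis and vertical between 0.95 and 1.5 rad and x of reacher_grip in the frame of rest between -0.036 and 0.024 m and y of reacher_grip in the frame of rest between -0.015 and 0.015 m and z of reacher_grip in the frame of rest between 0.133 and 0.147 m and angle between reacher_grip's own z axis and vertical below 0.12 rad and x of reacher_jaws in the frame of rest above 0.2 m); the robot touches nothing.
It fails at once if the hand or arm touches a cover that is under the shelf (((y of cover_a_gland in the frame of shelf above 0.02 m and z of cover_a_gland in the frame of shelf below 0.09 m) and contact force between any of the fingers, the arm and cover_a above 0.5 N) or ((y of cover_b_gland in the frame of shelf above 0.02 m and z of cover_b_gland in the frame of shelf below 0.09 m) and contact force between any of the fingers, the arm and cover_b above 0.5 N) or ((y of cover_c_gland in the frame of shelf above 0.02 m and z of cover_c_gland in the frame of shelf below 0.09 m) and contact force between any of the fingers, the arm and cover_c above 0.5 N)).
It fails at once if a cover slides out past the shelf's front edge outside the reacher's jaws ((y of cover_a_gland in the frame of shelf between 0 and 0.03 m and z of cover_a_gland in the frame of shelf below 0.06 m and linear speed of cover_a above 0.05 m/s and distance between reacher_jaws and cover_a_gland above 0.045 m) or (y of cover_b_gland in the frame of shelf between 0 and 0.03 m and z of cover_b_gland in the frame of shelf below 0.06 m and linear speed of cover_b above 0.05 m/s and distance between reacher_jaws and cover_b_gland above 0.045 m) or (y of cover_c_gland in the frame of shelf between 0 and 0.03 m and z of cover_c_gland in the frame of shelf below 0.06 m and linear speed of cover_c above 0.05 m/s and distance between reacher_jaws and cover_c_gland above 0.045 m)).
It fails at once if a bystander (carton, contactor, tape roll) is moved more than 30 mm (distance of any of carton, contactor, tape_roll from where it was at the start of the episode above 0.03 m).
Of cover_a, cover_b, cover_c only 2 to 3 are there at a start; the rules pass over those that are not, and their reading is None.
At some moment in a run one of cover_a, cover_b, cover_c may be knocked a few centimetres aside while the robot is not near it.
It also fails if it takes over 210 s, if anything falls off the work surface, if the arm or the gripper's body presses on something with over 40 N, if the wrist force passes 120 N, or if a joint passes its speed limit or range.

## Working session

There is one attempt and no reset: what is moved stays moved. The work goes in short steps, Python scripts to look and compute and a shell command to move; the robot and the scene stay as the last step left them, time stands still between calls to the robot, and variables do not carry over. Pictures are saved under pics/ and viewed, at most 14 in all, crops included, and the job is handed in when it is done.

```bash
mkdir -p pics; cat > h.py <<'E'
import numpy as np, cv2
from workcell import status, optics, ctrl
from scipy.spatial.transform import Rotation as R
def cam(n):
    d=optics.get_image(n); d['n']=n
    d['K']=np.array([[d['fx'],0,d['cx']],[0,d['fy'],d['cy']],[0,0,1.]])
    d['Rm']=cv2.Rodrigues(np.array(d['rvec'],float))[0]; d['t']=np.array(d['tvec'],float).ravel()
    return d
def ray(d,u,v):
    p=cv2.undistortPoints(np.array([[[u,v]]],float),d['K'],np.array([d['k1'],0,0,0.]))[0,0]
    return -d['Rm'].T@d['t'], d['Rm'].T@np.array([p[0],p[1],1.])
def plane(d,u,v,z):
    c,r=ray(d,u,v); return c+r*(z-c[2])/r[2]
def proj(d,P):
    return cv2.projectPoints(np.array(P,float).reshape(-1,1,3),np.array(d['rvec'],float),d['t'],d['K'],np.array([d['k1'],0,0,0.]))[0][:,0]
def save(d,name,crop=None,s=1):
    f=d['frame'][:,:,::-1]
    if crop: f=f[crop[1]:crop[3],crop[0]:crop[2]]
    cv2.imwrite('pics/'+name,cv2.resize(f,None,fx=s,fy=s,interpolation=cv2.INTER_CUBIC))
def obs():
    o=status.get_obs(); print({k:np.round(o[k],3).tolist() for k in('t','ee_pos','orientation','width','grasp_force','ft_force','qpos')}); return o
E
python3 - <<'E'
from h import *
for n in('top','side'):
    d=cam(n); save(d,n+'0.png',s=1.25); print(n,d['fx'],d['cx'],d['cy'],d['k1'],d['t'],-d['Rm'].T@d['t'],d['Rm'].round(3).tolist())
obs()
E
```

```text
top 369.13297403299106 320.77594585285306 194.8449519438935 -0.02520968577960492 [  45.08947839  614.5345853  1130.58558567] [ 361.36629547   54.88817718 1234.63001447] [[0.004, -1.0, 0.007], [-0.977, -0.005, -0.211], [0.211, -0.006, -0.977]]
side 380.65819273500176 322.1047401041126 204.29351341113997 -0.08835240442843818 [-569.97689607  242.08358006 1198.51391331] [ 364.06100067 -975.48515206  857.78903472] [[0.97, -0.243, -0.024], [-0.155, -0.538, -0.828], [0.189, 0.807, -0.56]]
{'t': 0.1, 'ee_pos': [174.834, 599.551, 240.964], 'orientation': [-0.444, -3.11, 0.002], 'width': 87.884, 'grasp_force': 0.0, 'ft_force': [0.317, -1.222, -0.842], 'qpos': [1.268, 0.424, 1.631, -0.0, 1.089, -0.019]}
```

View pics/top0.png

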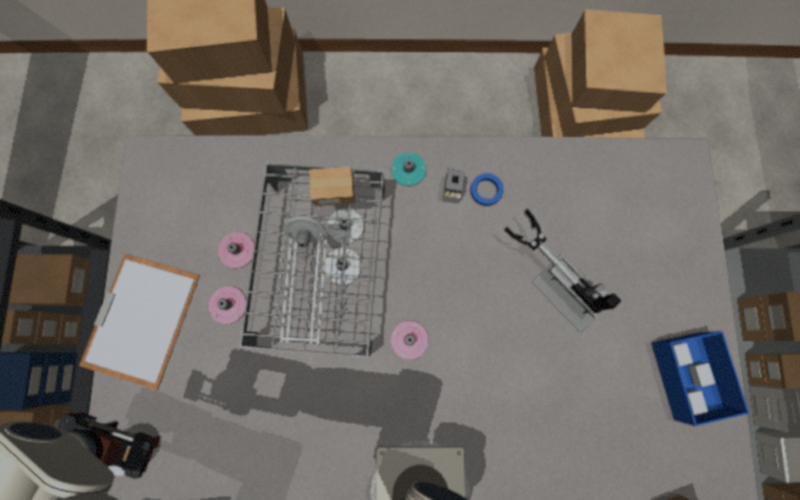

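View pics/side0.png

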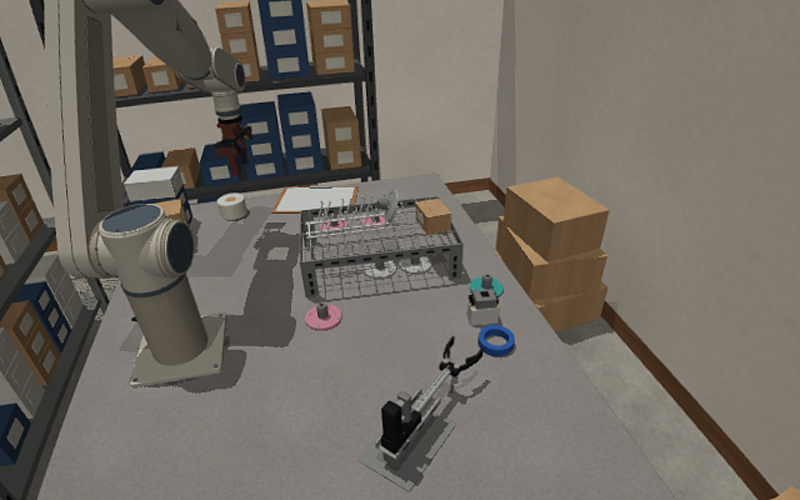

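The top view shows the shelf (245–385, 165–355 in the 1.25× view) with its front facing right (−y). Two silver covers lie under it at (343,225) and (341,265), and the racked cover is at (303,232). The reacher sits on its rest at about (570,280), pointing up-left. Next I'll zoom in.

```bash
python3 - <<'E'
from h import *
a=cam('top'); save(a,'top1.png',(185,120,325,290),3.5)
b=cam('side'); 
save(b,'side1.png',(230,140,380,250),5.2); save(b,'side2.png',(280,260,420,400),4)
save(a,'top2.png',(395,160,505,270),5)
E
```

```text
(no output)
```

View pics/top1.png

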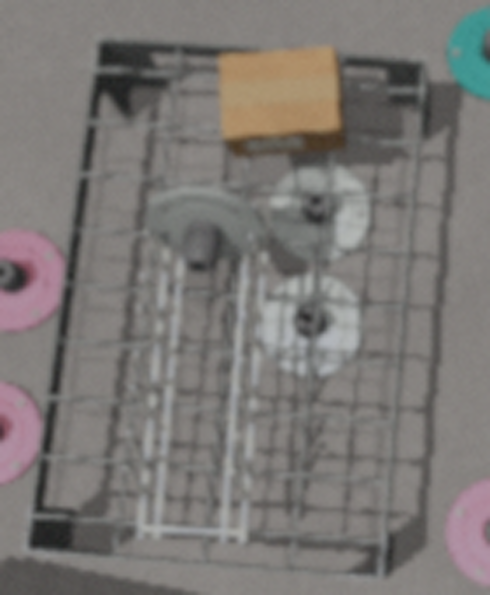

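View pics/side1.png

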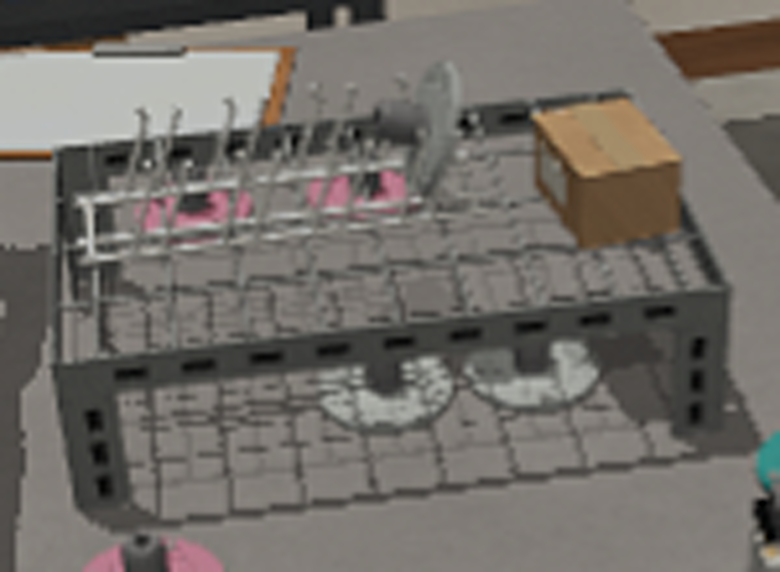

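View pics/top2.png

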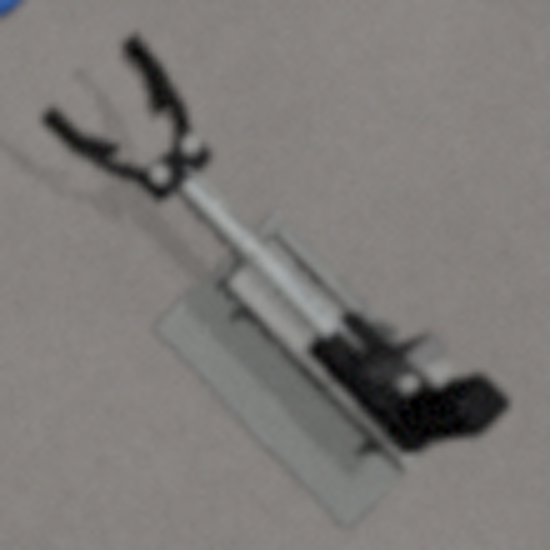

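View pics/side2.png

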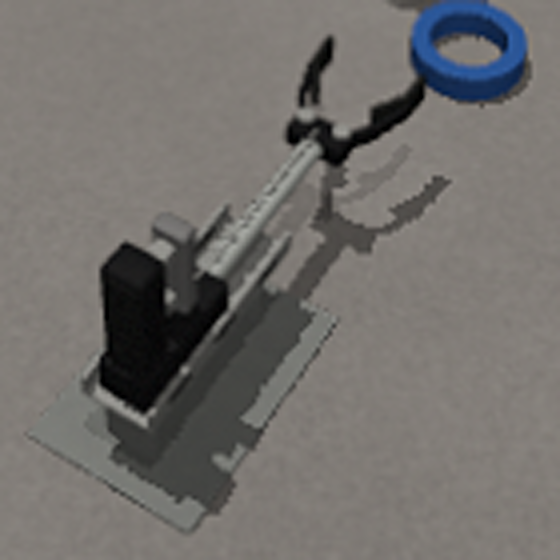

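```bash
python3 - <<'E'
from h import *
a=cam('top'); b=cam('side')
T1=lambda x,y:(185+x/3.5,120+y/3.5); S1=lambda x,y:(230+x/5.2,140+y/5.2)
T2=lambda x,y:(395+x/5,160+y/5); S2=lambda x,y:(280+x/4,260+y/4)
def pr(n,d,c,z): print(n,plane(d,*c,z).round(0)[:2])
for n,d,c,z in [('A top',a,T1(320,211),8),('A gl',a,T1(316,205),46),('A side',b,S1(533,373),8),('B top',a,T1(311,324),8),('B gl',a,T1(311,318),46),('B side',b,S1(388,388),8),
('sh FN',a,T1(385,575),125),('FF',a,T1(427,65),125),('BN',a,T1(28,548),125),('BF',a,T1(100,43),125),
('FN s',b,S1(53,367),125),('FF s',b,S1(729,290),125),('legN s',b,S1(85,500),0),('legF s',b,S1(712,425),0),('BN s',b,S1(57,147),125),('BF s',b,S1(632,93),125),
('rackFL',a,T1(140,530),145),('rackFR',a,T1(245,540),145),
('hingeL',a,T2(160,172),78),('hingeR',a,T2(190,145),78),('tube0',a,T2(197,190),78),('tube1',a,T2(328,325),78),('jawtipL',a,T2(50,115),78),('jawtipR',a,T2(135,40),78),
('griptop s',b,S2(135,262),172),('trig top s',b,S2(174,222),164),('trig T',a,T2(440,372),164),('rest plate',a,T2(158,325),0),('',a,T2(350,527),0),('channel end',b,S2(148,425),60),
('hingeLs',b,S2(300,133),78),('hingeRs',b,S2(343,145),78)]: pr(n,d,c,z)
def tri(p,q):
    c1,r1=ray(a,*p);c2,r2=ray(b,*q)
    s=np.linalg.lstsq(np.c_[r1,-r2],c2-c1,rcond=None)[0]; return ((c1+s[0]*r1)+(c2+s[1]*r2))/2
print('racked gland tip',tri(T1(201,263),S1(380,125)))
# tine tops check
print('hinge',tri(T2(160,172),S2(303,128)),tri(T2(190,145),S2(340,148)))
E
```

```text
A top [677. 200.]
A gl [673. 199.]
A side [677. 189.]
B top [565. 205.]
B gl [564. 201.]
B side [569. 200.]
sh FN [333. 123.]
FF [784.  93.]
BN [354. 423.]
BF [804. 391.]
FN s [334. 122.]
FF s [788.  87.]
legN s [339. 138.]
legF s [787. 101.]
BN s [357. 427.]
BF s [814. 384.]
rackFL [369. 325.]
rackFR [361. 237.]
hingeL [ 615. -294.]
hingeR [ 633. -315.]
tube0 [ 603. -317.]
tube1 [ 516. -396.]
jawtipL [ 652. -225.]
jawtipR [ 703. -283.]
griptop s [ 462. -444.]
trig top s [ 491. -416.]
trig T [ 477. -426.]
rest plate [ 526. -310.]
 [ 392. -431.]
channel end [ 458. -473.]
hingeLs [ 608. -296.]
hingeRs [ 633. -314.]
racked gland tip [587.09005963 276.27193629 185.24487967]
hinge [ 612.60072846 -293.29259035   79.99821376] [ 631.54852737 -314.75011497   77.09706704]
```

```bash
cat >> h.py <<'E'
def toolR(z,y):
    z=np.array(z,float);z/=np.linalg.norm(z);y=np.array(y,float);y-=z*(y@z);y/=np.linalg.norm(y)
    return R.from_matrix(np.c_[np.cross(y,z),y,z])
def rel(p,T=None):
    o=status.get_obs(); R0=R.from_rotvec(o['orientation'])
    T=R0 if T is None else T
    s=R0.inv().apply(np.array(p,float)-o['ee_pos']); r=(R0.inv()*T).as_rotvec()
    print('rel',s.round(1).tolist(),r.round(3).tolist(),'rows>=',max(np.linalg.norm(s)/50,np.degrees(np.linalg.norm(r))/8.59).__round__(1))
def down(yaw): return toolR([0,0,-1],[np.cos(yaw),np.sin(yaw),0])
E
python3 - <<'E'
from h import *
rel([450,100,320]); 
rel([475,-432,250],down(np.radians(42)));rel([475,-432,250],down(np.radians(42-180)))
E
```

```text
rel [-404.0, -402.9, -78.4] [0.0, 0.0, 0.0] rows>= 11.5
rel [-577.0, -906.5, -8.1] [-0.0, 0.0, 0.554] rows>= 21.5
rel [-577.0, -906.5, -8.1] [-0.0, -0.001, -2.588] rows>= 21.5
```

```bash
python3 -m inch '[[[-404,-403,-78,0,0,0.2,100],[-404,-403,-78,0,0,0.2,100],[-404,-403,-78,0,0,0.2,100],[-404,-403,-78,0,0,0.2,100],[-404,-403,-78,0,0,0.2,100],[-404,-403,-78,0,0,0.2,100],[-404,-403,-78,0,0,0.2,100],[-404,-403,-78,0,0,0.2,100],[-404,-403,-78,0,0,0.2,100],[-404,-403,-78,0,0,0.2,100],[-404,-403,-78,0,0,0.2,100],[-404,-403,-78,0,0,0.2,100],[-404,-403,-78,0,0,0.2,100]]]'
python3 - <<'E'
from h import *
rel([475,-432,250],down(np.radians(42)))
E
```

```text
t: 1.6
ee_pos: [451.5, 97.6, 320.3]
orientation: [0.759, 3.047, 0.0]
ft_force: [0.1, 1.1, -0.7]
width: 87.4
grasp_force: 0.0
rel [-269.0, -456.8, 70.5] [0.001, 0.001, 0.35] rows>= 10.7
```

```bash
python3 -m inch '[[[-269,-457,70,0,0,0.35,100],[-269,-457,70,0,0,0.35,100],[-269,-457,70,0,0,0.35,100],[-269,-457,70,0,0,0.35,100],[-269,-457,70,0,0,0.35,100],[-269,-457,70,0,0,0.35,100],[-269,-457,70,0,0,0.35,100],[-269,-457,70,0,0,0.35,100],[-269,-457,70,0,0,0.35,100],[-269,-457,70,0,0,0.35,100],[-269,-457,70,0,0,0.35,100],[-269,-457,70,0,0,0.35,100],[-269,-457,70,0,0,0.35,100]]]'
python3 - <<'E'
from h import *
b=cam('side'); obs()
save(b,'side3.png',(270,200,430,360),3.5)
a=cam('top'); save(a,'top3.png',(390,140,510,280),4)
f=[cv2.imread('pics/'+n) for n in('side3.png','top3.png')]
f=[cv2.resize(x,None,fx=500/x.shape[0],fy=500/x.shape[0]) for x in f]; cv2.imwrite('pics/c1.png',np.hstack(f)[:,:800]); print([x.shape for x in f])
E
```

```text
t: 2.9
ee_pos: [475.6, -428.7, 248.8]
orientation: [-1.272, -2.871, -0.002]
ft_force: [-0.5, 0.6, 0.1]
width: 87.8
grasp_force: 0.0
{'t': 2.95, 'ee_pos': [475.708, -428.023, 249.201], 'orientation': [-1.271, -2.872, -0.002], 'width': 87.768, 'grasp_force': 0.0, 'ft_force': [-0.537, 0.053, -0.26], 'qpos': [-0.752, 0.438, 1.588, 0.001, 1.118, -1.489]}
[(500, 500, 3), (500, 429, 3)]
```

View pics/c1.png

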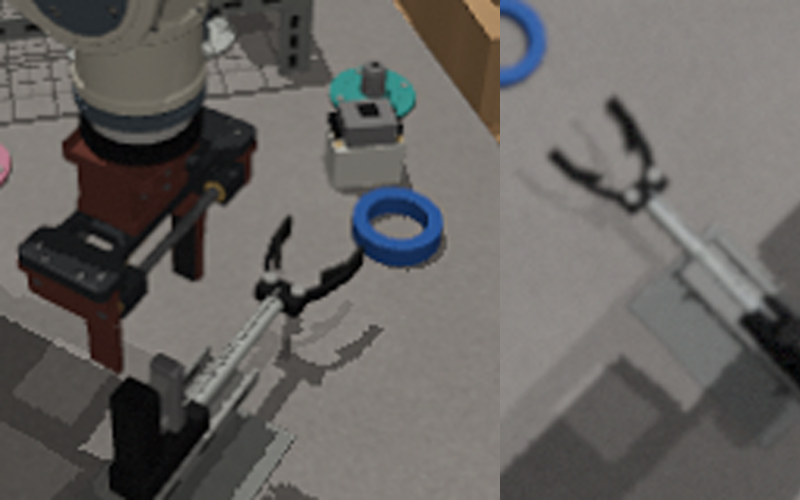

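The left panel shows both fingers straddling the grip and trigger line: grip top at about (137,390), trigger top at (168,362). The right panel shows the reacher's tube and jaws undisturbed.

```bash
python3 - <<'E'
from h import *
b=cam('side');a=cam('top')
S=lambda x,y:(270+x/3.125,200+y/3.125)
g=plane(b,*S(137,391),172);t=plane(b,*S(168,362),164);print(g,t,np.degrees(np.arctan2(*(t-g)[1::-1])))
print('proj grip/trigger for est (px in crop)')
for yaw in (41,43):
  u=np.array([np.cos(np.radians(yaw)),np.sin(np.radians(yaw)),0]);P=np.array([475,-432,0.])
  q=proj(b,[P-17*u+[0,0,172],P+23*u+[0,0,164],P+256*u+[0,0,78]]); print((q-[270,200])*3.125)
rel([475,-432,140],down(np.radians(42)))
# tips check in side image
o=obs();print((proj(b,[np.array(o['ee_pos'])-[0,0,19]])-[270,200])*3.125)
E
```

```text
[ 462.06645477 -443.15382694  172.        ] [ 491.02754125 -417.37699013  164.        ] 41.670705194402785
proj grip/trigger for est (px in crop)
[[137.14248299 390.96825079]
 [169.60615007 361.13450547]
 [318.36110167 252.78827024]]
[[137.83190364 391.33890257]
 [168.69302467 360.66402385]
 [309.6072472  248.98895705]]
rel [-2.3, -3.4, 110.0] [0.0, -0.0, 0.006] rows>= 2.2
{'t': 3.1, 'ee_pos': [475.965, -427.995, 250.047], 'orientation': [1.27, 2.874, 0.0], 'width': 87.701, 'grasp_force': 0.0, 'ft_force': [0.29, 0.291, -0.074], 'qpos': [-0.751, 0.436, 1.588, 0.0, 1.118, -1.49]}
[[148.54947985 314.65227989]]
```

```bash
python3 -m inch '[[[-2,-3,25,0,0,0,100],[-2,-3,50,0,0,0,100],[-2,-3,75,0,0,0,100],[-2,-3,95,0,0,0,100],[-2,-3,108,0,0,0,100],[-2,-3,110,0,0,0,100],[-2,-3,110,0,0,0,80],[-2,-3,110,0,0,0,70],[-2,-3,110,0,0,0,64],[-2,-3,110,0,0,0,62],[-2,-3,110,0,0,0,62],[-2,-3,110,0,0,0,62],[-2,-3,110,0,0,0,62]]]'
```

```text
t: 4.4
ee_pos: [474.5, -434.2, 140.7]
orientation: [1.272, 2.872, -0.002]
ft_force: [-3.5, -3.1, 6.0]
width: 54.9
grasp_force: 14.9
```

```bash
python3 -m inch '[[[0,0,-10,0,0,0,62],[0,0,-20,0,0,0,62],[0,0,-35,0,0,0,62],[0,0,-55,0,0,0,62],[0,0,-65,0,0,0,62],[0,0,-65,0,0,0,62],[0,0,-65,0,0,0,62]]]'
python3 - <<'E'
from h import *
a=cam('top');b=cam('side')
for n,p,z in [('teal',(408,168),8),('pink',(410,340),8),('tape',(487,189),25),('contactor top',(456,176),85),('cont base near left',(445,197),0),('cbase nr right',(465,201),0)]: print(n,plane(a,p[0]/1.25,p[1]/1.25,z).round())
for n,p,z in [('tape',(497,338),25),('cont top',(484,297),85),('base near L',(469,320),0),('baseR',(498,325),0)]: print(n,plane(b,p[0]/1.25,p[1]/1.25,z).round())
save(b,'side4.png',(230,140,430,340),3)
rel([652,-206,205],down(np.radians(86)))
E
```

```text
t: 5.1
ee_pos: [474.6, -433.0, 204.7]
orientation: [1.272, 2.873, 0.0]
ft_force: [-0.3, -0.7, -2.9]
width: 54.5
grasp_force: 12.6
teal [845.  28.   8.]
pink [370.  23.   8.]
tape [ 778. -189.   25.]
contactor top [793. -97.  85.]
cont base near left [763. -75.   0.]
cbase nr right [ 751. -131.    0.]
tape [ 781. -195.   25.]
cont top [ 779. -103.   85.]
base near L [749. -87.   0.]
baseR [ 816. -127.    0.]
rel [48.4, 284.0, -1.2] [0.0, -0.002, -0.764] rows>= 5.8
```

View pics/side4.png

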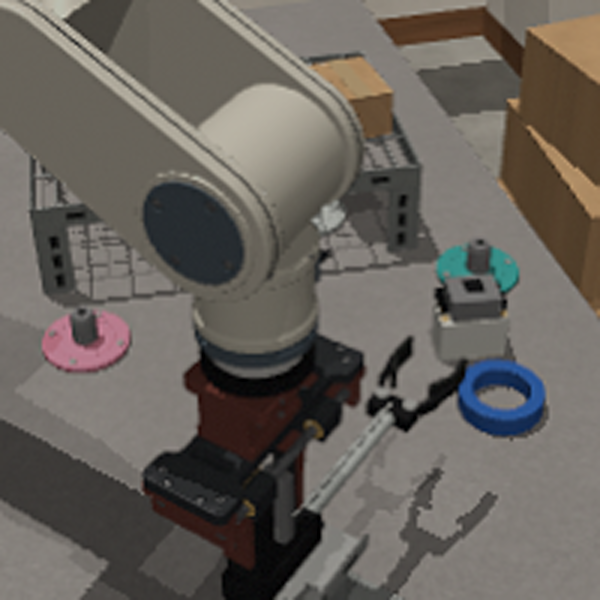

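Reacher is held level with its jaws open, clear of the tape and contactor. Swinging it in front of the shelf.

```bash
python3 -m inch '[[[6,40,-1,0,0,-0.1,62],[12,80,-1,0,0,-0.2,62],[20,120,-1,0,0,-0.3,62],[28,160,-1,0,0,-0.4,62],[34,200,-1,0,0,-0.5,62],[42,240,-1,0,0,-0.6,62],[48,270,-1,0,0,-0.7,62],[49,276,-1,0,0,-0.764,62],[49,276,-1,0,0,-0.764,62],[49,276,-1,0,0,-0.764,62],[49,276,-1,0,0,-0.764,62]]]'
python3 - <<'E'
from h import *
obs();rel([647,-213,93],down(np.radians(86)))
E
```

```text
t: 6.3
ee_pos: [645.4, -212.1, 205.2]
orientation: [-0.113, -3.139, -0.0]
ft_force: [-1.2, -0.6, -2.3]
width: 54.6
grasp_force: 12.6
{'t': 6.3, 'ee_pos': [645.407, -212.117, 205.19], 'orientation': [-0.113, -3.139, -0.0], 'width': 54.625, 'grasp_force': 12.606, 'ft_force': [-1.195, -0.557, -2.269], 'qpos': [-0.335, 0.541, 1.526, -0.0, 1.075, -1.834]}
rel [-1.8, -0.8, 112.2] [0.0, -0.001, -0.002] rows>= 2.2
```

```bash
python3 -m inch '[[[0,0,30,0,0,0,62],[-2,-1,60,0,0,0,62],[-2,-1,90,0,0,0,62],[-2,-1,105,0,0,0,62],[-2,-1,112,0,0,0,62],[-2,-1,112,0,0,0,62],[-2,-1,112,0,0,0,62]]]'
python3 - <<'E'
from h import *
obs();a=cam('top');b=cam('side'); 
f=a['frame'][110:300,185:375,::-1];g=b['frame'][150:340,230:420,::-1]
cv2.imwrite('pics/c2.png',cv2.resize(np.hstack([f,g]),None,fx=2.1,fy=2.1,interpolation=cv2.INTER_CUBIC))
u=np.array([.07,.9976,0]);e=np.array(status.get_obs()['ee_pos']);J=e+258.5*u;J[2]=30
print(J, 'A wrt line: lateral',(np.array([676,197])-J[:2])@[.9976,-.07],'along',(np.array([676,197])-J[:2])@u[:2])
print((proj(a,[J])-[185,110])*2.1,(proj(b,[J])-[230,150])*2.1+[399,0])
E
```

```text
t: 7.0
ee_pos: [648.8, -213.1, 95.0]
orientation: [0.11, 3.138, -0.001]
ft_force: [0.9, -0.2, -2.3]
width: 55.0
grasp_force: 12.6
{'t': 7.0, 'ee_pos': [648.823, -213.072, 94.995], 'orientation': [0.11, 3.138, -0.001], 'width': 55.014, 'grasp_force': 12.599, 'ft_force': [0.93, -0.186, -2.255], 'qpos': [-0.335, 0.679, 1.571, -0.0, 0.89, -1.835]}
[667.07924172  44.90494941  30.        ] A wrt line: lateral -1.747305082625468 along 152.3544755466906
[[286.90489872 150.70103995]] [[631.22968972 167.32039111]]
```

View pics/c2.png

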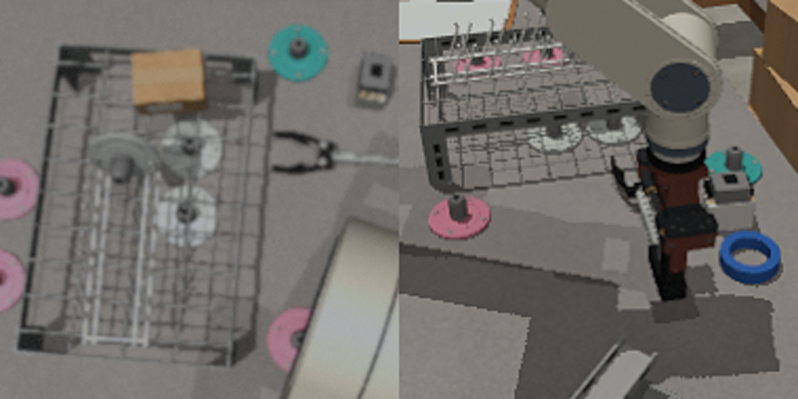

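Top view: the open jaws are centred at about (285,152), and cover A's gland is straight ahead at (188,147). Going in.

```bash
python3 -m inch '[[[2,15,2,0,0,0,62],[2,30,2,0,0,0,62],[2,45,2,0,0,0,62],[2,60,2,0,0,0,62],[2,75,2,0,0,0,62],[2,90,2,0,0,0,62],[2,105,2,0,0,0,62],[2,120,2,0,0,0,62],[2,132,2,0,0,0,62],[2,142,2,0,0,0,62],[2,148,2,0,0,0,62],[2,150,2,0,0,0,62],[2,150,2,0,0,0,62],[2,150,2,0,0,0,62]]]'
python3 - <<'E'
from h import *
obs();a=cam('top');b=cam('side'); 
f=a['frame'][140:240,235:335,::-1];g=b['frame'][150:250,270:370,::-1]
cv2.imwrite('pics/c3.png',cv2.resize(np.hstack([f,g]),None,fx=4,fy=4,interpolation=cv2.INTER_CUBIC))
E
```

```text
t: 8.5
ee_pos: [656.5, -63.2, 91.7]
orientation: [-0.11, -3.14, 0.0]
ft_force: [0.1, -0.4, -2.9]
width: 55.0
grasp_force: 12.6
{'t': 8.5, 'ee_pos': [656.467, -63.216, 91.665], 'orientation': [-0.11, -3.14, 0.0], 'width': 54.976, 'grasp_force': 12.601, 'ft_force': [0.09, -0.375, -2.944], 'qpos': [-0.114, 0.657, 1.628, -0.0, 0.857, -1.614]}
```

View pics/c3.png

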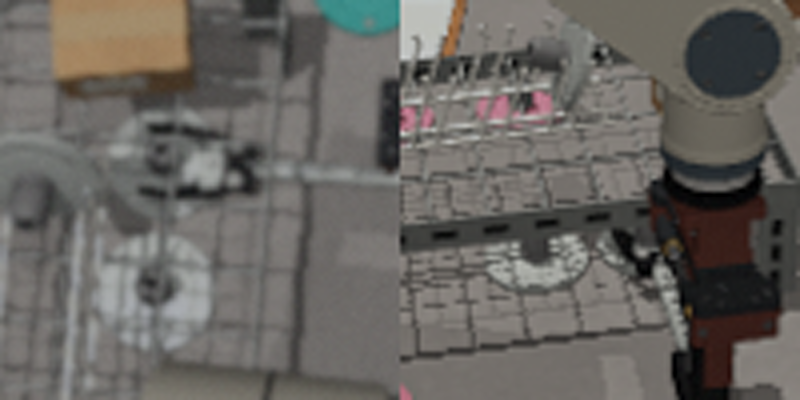

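The gland of cover A sits between the two open jaws at (163,155) in the left panel. Squeezing.

```bash
python3 -m inch '[[[0,3,0,0,0,0,55],[0,3,0,0,0,0,50],[0,3,0,0,0,0,45],[0,3,0,0,0,0,30],[0,3,0,0,0,0,10],[0,3,0,0,0,0,0],[0,3,0,0,0,0,0],[0,3,0,0,0,0,0],[0,3,0,0,0,0,0],[0,3,0,0,0,0,0]]]'
```

```text
t: 9.6
ee_pos: [656.7, -59.8, 91.7]
orientation: [0.11, 3.14, 0.0]
ft_force: [0.5, -0.0, -0.9]
width: 45.7
grasp_force: 30.0
```

```bash
python3 -m inch '[[[0,-4,0,0,0,0,0],[0,-12,0,0,0,0,0],[0,-24,0,0,0,0,0],[0,-36,0,0,0,0,0],[0,-48,0,0,0,0,0],[0,-60,0,0,0,0,0],[0,-72,0,0,0,0,0],[0,-84,0,0,0,0,0],[0,-96,0,0,0,0,0],[0,-108,0,0,0,0,0],[0,-120,0,0,0,0,0],[0,-132,0,0,0,0,0],[0,-144,0,0,0,0,0],[0,-156,0,0,0,0,0],[0,-168,0,0,0,0,0],[0,-180,0,0,0,0,0],[0,-192,0,0,0,0,0],[0,-200,0,0,0,0,0],[0,-204,0,0,0,0,0],[0,-204,0,0,0,0,0]]]'
python3 - <<'E'
from h import *
obs();a=cam('top');b=cam('side'); 
f=a['frame'][110:310,205:405,::-1];g=b['frame'][150:350,230:430,::-1]
cv2.imwrite('pics/c4.png',cv2.resize(np.hstack([f,g]),None,fx=2,fy=2,interpolation=cv2.INTER_CUBIC))
E
```

```text
t: 11.6
ee_pos: [642.5, -264.3, 91.8]
orientation: [0.11, 3.139, -0.001]
ft_force: [0.2, -1.5, -1.3]
width: 45.7
grasp_force: 30.0
{'t': 11.6, 'ee_pos': [642.493, -264.287, 91.815], 'orientation': [0.11, 3.139, -0.001], 'width': 45.693, 'grasp_force': 29.977, 'ft_force': [0.241, -1.521, -1.263], 'qpos': [-0.407, 0.698, 1.541, -0.001, 0.902, -1.907]}
```

View pics/c4.png

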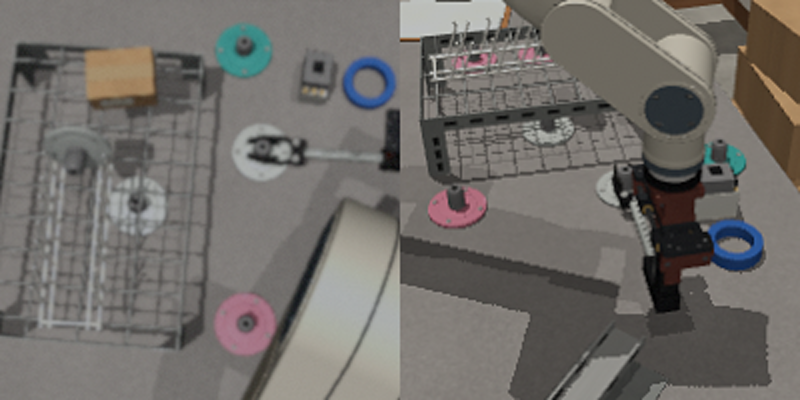

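Cover A is out on the open bench at (262,152) in the left panel. Releasing it and backing off.

```bash
python3 -m inch '[[[0,0,0,0,0,0,20],[0,0,0,0,0,0,40],[0,0,0,0,0,0,50],[0,0,0,0,0,0,56],[0,0,0,0,0,0,60],[0,0,0,0,0,0,62],[0,0,0,0,0,0,62],[0,0,0,0,0,0,62],[0,-8,0,0,0,0,62],[0,-20,0,0,0,0,62],[0,-35,0,0,0,0,62],[0,-50,0,0,0,0,62],[0,-62,0,0,0,0,62],[0,-70,0,0,0,0,62],[0,-70,0,0,0,0,62],[0,-70,0,0,0,0,62]]]'
python3 - <<'E'
from h import *
obs();rel([529,-330,92]);rel([537,-213,92])
a=cam('top')
hsv=cv2.cvtColor(a['frame'],cv2.COLOR_RGB2HSV);m=((hsv[...,2]>165)&(hsv[...,1]<25)).astype(np.uint8);m[:,:300]=0;m[:160]=0;m[230:]=0;m[:,365:]=0
n,l,s,c=cv2.connectedComponentsWithStats(m)
for i in range(1,n):
  if s[i,4]>40: print(s[i],c[i],plane(a,*c[i],8).round())
u=np.array([.07,.9976])
for p in((676,197),(566,202)): pass
E
```

```text
t: 13.3
ee_pos: [637.4, -333.1, 91.5]
orientation: [-0.11, -3.139, -0.001]
ft_force: [0.2, 0.4, -3.6]
width: 54.9
grasp_force: 12.6
{'t': 13.3, 'ee_pos': [637.386, -333.149, 91.526], 'orientation': [-0.11, -3.139, -0.001], 'width': 54.867, 'grasp_force': 12.586, 'ft_force': [0.197, 0.415, -3.576], 'qpos': [-0.498, 0.729, 1.478, 0.0, 0.936, -1.999]}
rel [108.3, -4.5, -0.4] [0.0, 0.0, 0.0] rows>= 2.2
rel [108.6, 112.8, -0.4] [0.0, 0.0, 0.0] rows>= 3.1
[322 173  27  26 377] [334.5066313  187.04244032] [654.   1.   8.]
```

```bash
python3 -m inch '[[[20,0,0,0,0,0,62],[45,0,0,0,0,0,62],[75,0,0,0,0,0,62],[98,0,0,0,0,0,62],[107,15,0,0,0,0,62],[107,35,0,0,0,0,62],[107,60,0,0,0,0,62],[107,85,0,0,0,0,62],[107,105,0,0,0,0,62],[107,113,0,0,0,0,62],[107,113,0,0,0,0,62],[107,113,0,0,0,0,62]]]'
python3 - <<'E'
from h import *
obs();a=cam('top');b=cam('side'); 
f=a['frame'][140:260,215:335,::-1];g=b['frame'][150:270,260:380,::-1]
cv2.imwrite('pics/c5.png',cv2.resize(np.hstack([f,g]),None,fx=3.3,fy=3.3,interpolation=cv2.INTER_CUBIC))
u=np.array([.07,.9976,0]);e=np.array(status.get_obs()['ee_pos']);J=e+258.5*u;J[2]=30
B=np.array([567,202])
print(J, 'B wrt line: lateral',(B-J[:2])@[.9976,-.07],'along',(B-J[:2])@u[:2])
print((proj(a,[J,J+150*u])-[215,140])*3.3)
E
```

```text
t: 14.55
ee_pos: [539.1, -212.9, 91.7]
orientation: [0.108, 3.14, -0.0]
ft_force: [0.4, -0.2, -2.6]
width: 54.5
grasp_force: 12.5
{'t': 14.55, 'ee_pos': [539.074, -212.913, 91.694], 'orientation': [0.108, 3.14, -0.0], 'width': 54.45, 'grasp_force': 12.547, 'ft_force': [0.378, -0.215, -2.583], 'qpos': [-0.397, 0.566, 1.817, -0.0, 0.758, -1.898]}
[557.04032176  44.30659179  30.        ] B wrt line: lateral -1.1027635643788167 along 158.0121215028722
[[352.09726288 244.47938927]
 [202.8027005  233.39355275]]
```

View pics/c5.png

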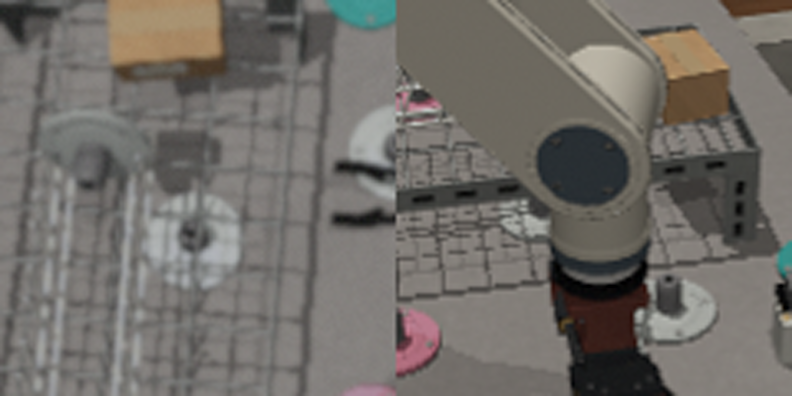

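The left panel shows the open jaws centred at about (345,191), but the pose predicts (352,244). That suggests the reacher has twisted in the hand, so I'll measure it numerically.

```bash
python3 - <<'E'
from h import *
a=cam('top');v=cv2.cvtColor(a['frame'],cv2.COLOR_RGB2HSV)
o=obs()
print(proj(a,[[557,44,30],[539,-213,92],[539,-213,172]]))
y0,y1,x0,x1=178,232,300,420
for y in range(y0,y1): print(y,''.join('#' if v[y,x,2]<45 else '+' if v[y,x,2]<90 else 'o' if (v[y,x,2]>160) else '.' for x in range(x0,x1)))
E
```

```text
{'t': 14.7, 'ee_pos': [538.789, -213.696, 91.658], 'orientation': [0.111, 3.139, -0.0], 'width': 54.979, 'grasp_force': 12.539, 'ft_force': [-0.495, -0.281, -1.515], 'qpos': [-0.398, 0.566, 1.817, -0.0, 0.758, -1.898]}
[[321.78894736 214.09717037]
 [403.91276248 216.96096256]
 [410.11697347 212.77641373]]
178 ........................ooooooooooooooooooooooo.................................................................++......
179 ............+..........oooooooooo.....ooooooooo................................................................+++......
180 .......................ooooooooo........oooooooo..............................................................++++......
181 ......................ooooooooo..........oooooooo.............................................................+#+.......
182 ......................ooooooooo....++.....ooooooo............................................................++#+.......
183 .....................oooooooooo...+++.....ooooooo............................................................+##........
184 .....................ooooooooo.....++..
[... 5256 characters left out ...]
............................................+++++++++++++++..oo...+++++++++
227 ........+................................................................................+++++++++++++++..oo..++++++++++
228 ........................................................................................+++++++++++++++...o..+++++++++++
229 ........+..............................................................................++++++++++++++++......++++++++++.
230 ........+..............................................................................+++++++++++++++......+++++++++++.
231 ........+.............................................................................++++++++++++++++......+++++++++++.
```

```bash
python3 - <<'E'
from h import *
a=cam('top');b=cam('side')
print(proj(a,[[539+sx*37,-213+89,z] for sx in(-1,1) for z in(155,200)]))
print('tube',plane(a,348,200,30),plane(a,380,201,30),'jaws',plane(a,318,198,30), 'z60',plane(a,318,198,60),plane(a,380,201,60))
J=[557,44,30]
print('side pred',proj(b,[J,[610,44,30],[539,-213,92]]))
v=cv2.cvtColor(b['frame'],cv2.COLOR_RGB2HSV)
for y in range(205,330,2): print(y,''.join('#' if v[y,x,2]<45 else '+' if v[y,x,2]<90 else 'o' if (v[y,x,2]>160) else '.' for x in range(290,400)))
E
```

```text
[[379.19016973 226.00325233]
 [381.76289701 223.94929   ]
 [378.46231303 201.34697932]
 [380.96581577 198.29829467]]
tube [604.9230791  -43.16799762  30.        ] [ 602.05442325 -149.8833055    30.        ] jaws [611.21859782  56.79600256  30.        ] z60 [604.99629805  56.74849025  60.        ] [ 596.06034727 -144.78369449   60.        ]
side pred [[310.24020459 235.13600309]
 [325.00378719 232.56386126]
 [322.92038044 273.70811353]]
205 ++++++++......+++++++++++++++++++++++++++.....+++..++++++++++++++++++++++###++++.............................o
207 +######+++......+##++++++++++++++#+++++..........++++++++++++++++++++++++##+++++..............................
209 +++++++++++++.....++++++++++++++++#++.......++.......+++++++++++++++++++++++++++..............................
211 ........o.+++++......+++++++++++++.........++++.......+++++++++++++++++++##+++++..............................
213 +.......o.++++++++......................+...+++.........+++++++++++++++++##++++++.............................
215 ..+......oo.+++++++.++......................+++..........++++++++++++++++++++++++
[... 5884 characters left out ...]
..........
319 ++++++++++++++++++++++++++++++++++++++..+#++.+..+.............++++++++++++++++++++............................
321 ++++++++++++++++++++++++++++++++++++...##+...................++++++++++++++++++++.............................
323 +++++++++++++++++++++++++++++++++++..+++...................+++++++++++++++++++++++............................
325 +++++++++++++++++++++++++++++++++...+++...................#++++++++++++++++++++++.............................
327 +++++++++++++++++++++++++++++++...+++...................+#+++++++++++++++++++++++.............................
329 ++++++++++++++++++++++++++++++..+++....................#++++++++++++++++++++++++++............................
```

```bash
python3 - <<'E'
from h import *
a=cam('top');b=cam('side');o=obs();print(o['moment'])
f=a['frame'][160:260,305:405,::-1];g=b['frame'][205:305,285:385,::-1]
cv2.imwrite('pics/c6.png',cv2.resize(np.hstack([f,g]),None,fx=4,fy=4,interpolation=cv2.INTER_CUBIC))
E
```

```text
{'t': 14.9, 'ee_pos': [538.627, -213.458, 91.654], 'orientation': [-0.111, -3.14, 0.0], 'width': 54.863, 'grasp_force': 12.535, 'ft_force': [-0.093, -0.035, -1.889], 'qpos': [-0.398, 0.566, 1.817, -0.0, 0.758, -1.898]}
[-0.06559554  0.10379208  0.02378062]
```

View pics/c6.png

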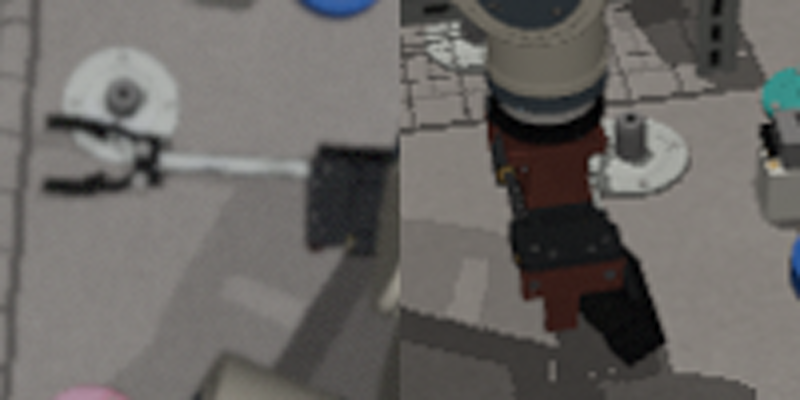

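The reacher is rolled about 50° around the pinch axis: its black body hangs toward +x at (630,320) in the right panel. I'll lift clear, tilt the hand to bring it level, set it flat on the bench and take it again.

```bash
python3 -m inch '[[[0,-5,-10,0,0,0,62],[0,-15,-25,0,0,0,62],[5,-35,-45,0,0,0,62],[10,-60,-65,0,0,0,62],[10,-85,-85,0,0,0,60],[10,-105,-95,0,0,0,58],[10,-115,-100,0,0,0,55],[10,-115,-100,0,0.08,0,52],[10,-115,-100,0,0.18,0,52],[10,-115,-100,0,0.28,0,52],[10,-115,-100,0,0.38,0,52],[10,-115,-100,0,0.48,0,52],[10,-115,-100,0,0.58,0,52],[10,-115,-100,0,0.68,0,52],[10,-115,-100,0,0.76,0,52],[10,-115,-100,0,0.82,0,52],[10,-115,-100,0,0.85,0,52],[10,-115,-100,0,0.85,0,52],[10,-115,-100,0,0.85,0,52]]]'
python3 - <<'E'
from h import *
o=obs();print(o['moment'],R.from_rotvec(o['orientation']).as_matrix()[:,2])
a=cam('top');v=cv2.cvtColor(a['frame'],cv2.COLOR_RGB2HSV)
e=np.array(o['ee_pos']);u=np.array([.07,.9976,0]);print('pred jaw/tube if upright',proj(a,[e+258*u-[0,0,62],e+150*u-[0,0,62],e+100*u-[0,0,62]]))
for y in range(180,245): print(y,''.join('#' if v[y,x,2]<45 else '+' if v[y,x,2]<90 else 'o' if (v[y,x,2]>160) else '.' for x in range(320,450)))
E
```

```text
t: 16.8
ee_pos: [520.7, -326.9, 191.4]
orientation: [-0.08, -2.291, -0.036]
ft_force: [-0.0, -0.1, -3.2]
width: 45.9
grasp_force: 16.8
{'t': 16.8, 'ee_pos': [520.712, -326.872, 191.352], 'orientation': [-0.08, -2.291, -0.036], 'width': 45.903, 'grasp_force': 16.844, 'ft_force': [-0.045, -0.094, -3.201], 'qpos': [-0.449, 0.853, 1.214, -0.295, 1.874, -1.918]}
[-0.15551384 -0.61906451  0.02851214] [-0.7488175   0.05246575 -0.66069637]
pred jaw/tube if upright [[359.52223335 214.95293325]
 [395.0629873  217.57198768]
 [411.50467761 218.7808298 ]]
180 ...ooooooooo........oooooooo..............................................................................++###+####++++++++++++++
181 ...oooooooo...........oooooo...................................................+..........................+##########+++++++++++++
182 ..ooooooooo....++......oooooo.................................................++..........................+###########++++++++++++
183 ..oooooooo....+++......oooooo................................................+++..........................+##########+++++++++++++
184 .....oo
[... 7523 characters left out ...]
ooooooooooo.+..oooooooooo
240 ..............................................++++++....oooooooooooooooooooooooooooo...oooooooooooooooooooooooooooo..+.ooooooooooo
241 .............................................++++++.....ooooooooooooooooooooooooooo....oooooooooooooooooooooooooooo....ooooooooooo
242 .............................................++++++....ooooooooooooooooooooooooooo....oooooooooooooooooooooooooooo.....ooooooooooo
243 ............................................+++++++...oooooooooooooooooooooooooooo....oooooooooooooooooooooooooooo....oooooooooooo
244 ............................................+++++++...ooooooooooooooooooooooooooo....oooooooooooooooooooooooooooo..+.ooooooooooooo
```

Jaws are now centred at about row 217 against 215 predicted for upright, so the reacher is nearly level. Lowering it onto the bench.

```bash
python3 - <<'E'
from h import *
rel([520.7,-326.9,90]);rel([520.7,-326.9,80])
E
```

```text
rel [-76.4, 0.1, 67.3] [0.0, 0.0, 0.0] rows>= 2.0
rel [-84.0, 0.1, 73.9] [0.0, 0.0, 0.0] rows>= 2.2
```

```bash
python3 -m inch '[[[-20,0,17,0,0,0,52],[-40,0,35,0,0,0,52],[-60,0,53,0,0,0,52],[-72,0,63,0,0,0,52],[-77,0,67,0,0,0,52],[-80,0,70,0,0,0,52],[-82,0,72,0,0,0,52],[-83,0,73,0,0,0,52],[-84,0,74,0,0,0,52],[-84,0,74,0,0,0,52]]]'
```

```text
t: 17.85
ee_pos: [516.3, -320.6, 95.2]
orientation: [-0.081, -2.267, -0.052]
ft_force: [-21.3, 30.8, 73.8]
width: 53.1
grasp_force: 63.5
```

```bash
python3 -m inch '[[[8,0,-7,0,0,0,52],[16,0,-14,0,0,0,52],[20,0,-18,0,0,0,52],[20,0,-18,0,0,0,52]]]'
python3 - <<'E'
from h import *
o=obs();print(o['moment'])
a=cam('top');v=cv2.cvtColor(a['frame'],cv2.COLOR_RGB2HSV)
e=np.array(o['ee_pos']);u=np.array([.07,.9976,0]);print('pred jaw',proj(a,[e+258*u-[0,0,62],e+150*u-[0,0,62]]))
for y in range(196,240): print(y,''.join('#' if v[y,x,2]<45 else '+' if v[y,x,2]<90 else 'o' if (v[y,x,2]>160) else '.' for x in range(330,410)))
b=cam('side');v=cv2.cvtColor(b['frame'],cv2.COLOR_RGB2HSV);print(proj(b,[e,e-[0,0,80],e+258*u-[0,0,62]]))
save(b,'side7.png',(270,220,400,350),4.5)
E
```

```text
t: 18.25
ee_pos: [520.8, -326.6, 109.9]
orientation: [-0.082, -2.29, -0.036]
ft_force: [-2.2, 4.0, 9.0]
width: 52.3
grasp_force: 43.8
{'t': 18.25, 'ee_pos': [520.771, -326.58, 109.938], 'orientation': [-0.082, -2.29, -0.036], 'width': 52.309, 'grasp_force': 43.811, 'ft_force': [-2.235, 3.995, 8.969], 'qpos': [-0.448, 0.95, 1.223, -0.287, 1.775, -1.886]}
[ 0.34900247  1.19752766 -0.69338536]
pred jaw [[356.6870857  218.90133809]
 [389.87005604 221.34798717]]
196 ooooo.oooooooo.........................................++##++...oooooooooooooooo
197 oooo..ooooooo..........................................+###+...ooooooooooooooooo
198 ooooo.ooooo...........................................++##+....ooooooooooooooooo
199 ....oooo..............................................++##+...oooooooooooooooooo
200 .....................................................++##+....oooooooooooooooooo
201 .....................................................+###+...ooooooooooooooooooo
202 ....................................................++##++...ooooooooooooooooooo
203 .......................................
[... 2489 characters left out ...]
ooooooo....oooooo
233 .....................................++++++..ooooooooooooooooooooooooo....oooooo
234 .....................................++++++..oooooooooooooooooooooooo....ooooooo
235 ....................................++++++..ooooooooooooooooooooooooo....ooooooo
236 ....................................++++++..oooooooooooooooooooooooo....oooooooo
237 ...................................++++++..oooooooooooooooooooooooo.....oooooooo
238 ...................................++++++..oooooooooooooooooooooooo....ooooooooo
239 ..................................++++++..oooooooooooooooooooooooo....oooooooooo
[[326.710438   300.13042855]
 [327.19463673 320.27506545]
 [312.1877215  253.02120369]]
```

View pics/side7.png

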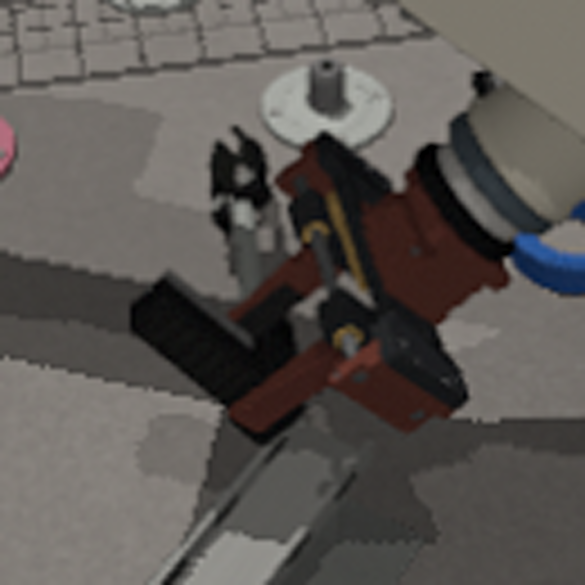

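The picture shows the grip leaning again, its top toward −x at (150,290). The set-down hit the fixed rest, whose channel is at the bottom of the picture. I'll lift off, move clear of the rest, bring the hand upright and re-measure the roll numerically.

```bash
python3 - <<'E'
from h import *
rel([520,-326,170]); rel([470,-240,210]); rel([470,-240,210],down(np.radians(86)))
E
```

```text
rel [45.8, 0.5, -39.3] [0.0, 0.0, 0.0] rows>= 1.2
rel [112.8, 82.7, -23.5] [0.0, 0.0, 0.0] rows>= 2.8
rel [112.8, 82.7, -23.5] [0.0, -0.851, -0.001] rows>= 5.7
```

```bash
python3 -m inch '[[[15,0,-13,0,0,0,52],[30,0,-26,0,0,0,52],[46,1,-39,0,0,0,52],[60,20,-36,0,-0.1,0,52],[75,40,-33,0,-0.2,0,52],[90,60,-29,0,-0.3,0,52],[105,75,-25,0,-0.4,0,52],[112,82,-24,0,-0.5,0,52],[113,83,-24,0,-0.6,0,52],[113,83,-24,0,-0.7,0,52],[113,83,-24,0,-0.8,0,52],[113,83,-24,0,-0.85,0,52],[113,83,-24,0,-0.85,0,52],[113,83,-24,0,-0.85,0,52],[113,83,-24,0,-0.85,0,52]]]'
cat > look.py <<'E'
from h import *
import sys
o=obs();print(o['moment'])
a=cam('top')
e=np.array(o['ee_pos']);M=R.from_rotvec(o['orientation']).as_matrix();u=M[:,1]*np.sign(M[1,1])
dn=np.array([0,0,-1.]);side=np.cross(u,dn) # toward -x
q=proj(a,[e+258*u+62*dn]);print('upright jaw',q)
for th in (-1.2,-.8,-.4,.4,.8,1.2): print(th,proj(a,[e+258*u+62*(np.cos(th)*dn-np.sin(th)*side)]).round(1))
v=cv2.cvtColor(a['frame'],cv2.COLOR_RGB2HSV)[...,2]
x,y=q[0].astype(int)
for r in range(y-28,y+28): print(r,''.join('#' if v[r,c]<45 else '+' if v[r,c]<90 else 'o' if v[r,c]>160 else '.' for c in range(x-18,x+60)))
E
python3 look.py
```

```text
t: 19.85
ee_pos: [470.9, -240.5, 208.0]
orientation: [-0.109, -3.14, 0.001]
ft_force: [-0.2, 0.4, -1.9]
width: 51.8
grasp_force: 40.6
{'t': 19.85, 'ee_pos': [470.886, -240.468, 207.991], 'orientation': [-0.109, -3.14, 0.001], 'width': 51.774, 'grasp_force': 40.589, 'ft_force': [-0.158, 0.414, -1.944], 'qpos': [-0.494, 0.327, 1.87, -0.001, 0.944, -1.995]}
[-0.14017605 -0.01309059 -0.03310399]
upright jaw [[331.25166495 230.64809472]]
-1.2 [[330.4 249.4]]
-0.8 [[330.4 245.2]]
-0.4 [[330.8 238.6]]
0.4 [[331.9 222.3]]
0.8 [[332.5 214.8]]
1.2 [[333.1 209.1]]
202 .............+################+++++++.........................................
203 .............+#################++++++++.......................................
204 .............+###################++++++.......................................
205 .............+#######################++++.+++.................................
206 .............+++#######################+++++++++..+...........................
207 ................+++##########################+++++++..........................
208 ...................+++################
[... 3407 characters left out ...]
....................................
250 ..............................................................................
251 ..............................................................................
252 .............................................................................+
253 .............................................................................+
254 ............................................................................++
255 ...........................................................................+++
256 ...........................................................................+++
257 ..........oooooooo........................................................++++
```

```bash
cat > asc.py <<'E'
from h import *
def asc(d,x0,x1,y0,y1,sx=1,sy=1):
    h=cv2.cvtColor(d['frame'],cv2.COLOR_RGB2HSV)
    for r in range(y0,y1,sy):
        s=''
        for c in range(x0,x1,sx):
            H,S,V=h[r,c]
            s+=('R' if (S>110 and (H<12 or H>170) and V>50) else '#' if V<45 else '+' if V<90 else 'o' if V>160 else '.')
        print(r,s)
E
python3 - <<'E'
from asc import *
a=cam('top');b=cam('side');e=np.array(status.get_obs()['ee_pos'])
u=np.array([.07,.9976,0])
print(proj(a,[e-[0,0,62],e-[0,0,80]]),proj(b,[e,e-[0,0,80],e+258*u-[0,0,62],e+[0,0,61]]))
asc(a,372,440,205,250); print()
asc(b,255,350,190,290)
E
```

```text
[[418.15854315 237.0917486 ]
 [416.57464117 237.68884195]] [[298.78371046 253.5393027 ]
 [300.53947389 275.9013225 ]
 [289.89431316 215.71643226]
 [297.34039933 234.99281997]]
205 .......................................................++++++++#####
206 ......................................................++++++++######
207 ......................................................++++++++#####+
208 .....................................................++++++++######+
209 .....................................................++++++++#####+.
210 ....................................................++++++++#####++.
211 ....................................................++++++++#####+..
212 ...................................................+++++++++###++...
213 ...................................................+++++++++###++...
214 ooo...............................+..+............+++++++++###++...+
215 ooooooo........................++++++++...........+++++++++###++..++
216 oooooooooo....................+++++++++++++++++...++++++++###++...++
217 ....oooooooooo...............+++##+++#++++++
[... 11661 characters left out ...]

283 +++...................................................................+++......................
284 +++++.................................................................+++......................
285 +++++++++............................................................++++......................
286 +++++++++++..........................................................++++......................
287 +++++++++++++........................................................+++++.....................
288 +++++++++++++++......................................................++++......................
289 +++++++++++++++++++..................................................++++......................
```

```bash
python3 - <<'E'
from h import *
from scipy.optimize import least_squares
D=[([174.8,599.6,241],[.424,1.631,1.089]),([475.7,-428,249.2],[.438,1.588,1.118]),([645.4,-212.1,205.2],[.541,1.526,1.075]),([648.8,-213.1,95],[.679,1.571,.89]),([656.5,-63.2,91.7],[.657,1.628,.857]),([642.5,-264.3,91.8],[.698,1.541,.902]),([539.1,-212.9,91.7],[.566,1.817,.758]),([470.9,-240.5,208],[.327,1.87,.944])]
f=lambda p:np.concatenate([[p[0]+p[1]*np.sin(q[0])+p[2]*np.sin(q[0]+q[1])-np.hypot(*e[:2]),p[3]+p[1]*np.cos(q[0])+p[2]*np.cos(q[0]+q[1])-e[2]] for e,q in D])
s=least_squares(f,[0,450,450,0]);print('off,L1,L2,h-L3',s.x.round(1),abs(s.fun).max())
# tilted pose: e (520.8,-326.6,109.9), q .95,1.223,-.287,1.775 ; wrist via FK gives L3
p=s.x; r=p[0]+p[1]*np.sin(.95)+p[2]*np.sin(2.173); q1=-.448
Mz=R.from_rotvec([-.082,-2.29,-.036]).as_matrix()[:,2]
w=np.array([r*np.cos(q1),r*np.sin(q1)]);print('L3',(np.array([520.8,-326.6])-w)/Mz[:2])
rel([460,-230,60],down(np.radians(86+15.7)));rel([460,-230,27],down(np.radians(86+15.7)))
E
```

```text
off,L1,L2,h-L3 [-24.  525.9 483.1 -10.4] 10.794790358172804
L3 [269.48969385 392.64071241]
rel [11.3, 9.5, 147.3] [0.0, -0.001, -0.273] rows>= 3.0
rel [11.3, 9.5, 180.3] [0.0, -0.001, -0.273] rows>= 3.6
```

```bash
python3 -m inch '[[[5,4,20,0,0,-0.07,52],[8,6,45,0,0,-0.14,52],[11,9,75,0,0,-0.2,52],[11,9,105,0,0,-0.27,52],[11,9,130,0,0,-0.27,52],[11,9,145,0,0,-0.27,52],[11,9,152,0,0,-0.27,52],[11,9,152,0,0,-0.27,52]]]'
python3 - <<'E'
from asc import *
obs();b=cam('side');a=cam('top')
asc(b,255,345,205,290,1,2); print(); asc(a,315,435,190,256,1,2)
E
```

```text
t: 20.8
ee_pos: [459.7, -230.2, 54.5]
orientation: [0.314, -3.124, -0.002]
ft_force: [-0.8, 0.2, -2.8]
width: 52.2
grasp_force: 40.6
{'t': 20.8, 'ee_pos': [459.722, -230.232, 54.455], 'orientation': [0.314, -3.124, -0.002], 'width': 52.204, 'grasp_force': 40.59, 'ft_force': [-0.819, 0.215, -2.777], 'qpos': [-0.487, 0.566, 1.969, -0.0, 0.608, -2.259]}
205 .....................................+...............++++..+++##++++++++++++++++++++..++++
207 ....................................................++++..+++++++++++++++++++.......++++++
209 ...................................................++++..oo.+++++++++++++++++...........++
211 .....................++++++...............+.......+++.....oo..++++++++++++++++...+.......+
213 +................++++++++++++++++................++++++....oo.....+++++++++++....+........
215 ...............++++#+#++++++++++++++.........+..++++..o.......+......++....+..............
217 ..++..........++++++++++++++++++++++++.........++++.ooo...................................
219 ....+.........+++++++++++++++++++++###++.......+++++..oo...+..................
[... 6763 characters left out ...]
..........................+###################++++++++++++.......oo..++++++
246 ......................................................................++##################++++++++++++..........++++++++
248 .....................................................................++++##############++++++++++++++.....++.+++++++++++
250 ...................................................................+++++++++++++##########+++++++++++...++++++++++++++++
252 ..................................................................+++++++++++..+++++#####+++++++++++...+++++++++++++++++
254 .................................................................+++++++++++.......+++++#++++++++++...++++++++++++++++++
```

```bash
python3 -m inch '[[[0,0,6,0,0,0,52],[0,0,12,0,0,0,52],[0,0,16,0,0,0,52],[0,0,18,0,0,0,52],[0,0,18,0,0,0,52]]]'; python3 -m inch '[[[0,0,3,0,0,0,52],[0,0,5,0,0,0,52],[0,0,7,0,0,0,52],[0,0,7,0,0,0,52]]]'
```

```text
t: 21.4
ee_pos: [460.2, -230.7, 37.4]
orientation: [-0.313, 3.125, -0.0]
ft_force: [1.0, -0.8, 1.3]
width: 51.4
grasp_force: 35.5
t: 21.8
ee_pos: [460.7, -230.8, 30.6]
orientation: [-0.313, 3.125, -0.001]
ft_force: [2.6, -1.6, 4.4]
width: 51.4
grasp_force: 31.8
```

```bash
python3 -m inch '[[[0,0,0,0,0,0,58],[0,0,0,0,0,0,64],[0,0,0,0,0,0,70],[0,0,0,0,0,0,80],[0,0,0,0,0,0,90],[0,0,0,0,0,0,100],[0,0,0,0,0,0,100],[0,0,-10,0,0,0,100],[0,0,-30,0,0,0,100],[0,0,-60,0,0,0,100],[40,0,-100,0,0,0,100],[80,0,-140,0,0,0,100],[120,0,-170,0,0,0,100],[160,0,-190,0,0,0,100],[200,0,-190,0,0,0,100],[220,0,-190,0,0,0,100],[220,0,-190,0,0,0,100]]]'
python3 - <<'E'
from asc import *
obs();b=cam('side');a=cam('top')
print(proj(a,[[460,-230,20]]),proj(b,[[460,-230,20]]))
asc(b,255,370,215,315); print(); asc(a,310,445,200,262)
E
```

```text
t: 23.5
ee_pos: [255.2, -262.3, 219.9]
orientation: [0.284, -3.108, 0.028]
ft_force: [0.3, -0.8, 0.5]
width: 88.0
grasp_force: 0.0
{'t': 23.5, 'ee_pos': [255.197, -262.273, 219.905], 'orientation': [0.284, -3.108, 0.028], 'width': 87.992, 'grasp_force': 0.0, 'ft_force': [0.31, -0.785, 0.487], 'qpos': [-0.81, 0.064, 2.183, -0.035, 0.894, -2.541]}
[[405.12526006 244.15280641]] [[298.30776283 300.91486488]]
215 ...+.............+...................+...o..oo.++++...o..o....+.......+....+................+++++++++++++++++++++++
216 ...+.....++...................++.+++..oooo..oooo......o.......................................+++++++++++++++++++++
217 ...+..................++++++++.......o......ooooooooooo.......................................++++++++++++++##+++++
218 ................++++.........+++++..+.oooo..oooooo...ooo....+............................++...+++++++++++++###++++.
219 ........++++.....+.....+.......+.....+..oo...o.oo..ooooo...+....................................+++++++++++###+++++
220 ..+++..........+++...+...............+.......ooooo..oo...++............+................
[... 19288 characters left out ...]

257 ..............oooo.o..................................................................++........+#########+............................
258 ...........oooooooooooo...............................................................++........+#########+............................
259 ..........ooooooooooooooo.............................................................++........+#########+..........................++
260 ........ooooooooooooooooooo............................................................+........+#########+..........................++
261 .......ooooooooooooooooooooo...........................................................+.........#########+.........................+++
```

```bash
python3 - <<'E'
from h import *
a=cam('top')
for n,p,z in [('tube front',(354,240.7),18),('tube back',(386,239.5),18),('body corner front-under',(387.5,234.5),36),('body rear under',(415.5,234),36),('grip rear @247',(414.5,247),33),('grip rear @260',(415.5,260),33),('grip front @247',(404.8,247),33),('grip front@260',(405.5,260),33)]: print(n,plane(a,*p,z).round(1))
v=a['frame']
for r in (246,252,258,264,270,274,278): print(r,v[r,388:420].sum(1)//3)
E
```

```text
tube front [470.9 -62.3  18. ]
tube back [ 475.2 -167.9   18. ]
body corner front-under [ 489.8 -170.    36. ]
body rear under [ 491.7 -261.6   36. ]
grip rear @247 [ 449.8 -257.1   33. ]
grip rear @260 [ 408.2 -258.3   33. ]
grip front @247 [ 449.8 -225.5   33. ]
grip front@260 [ 408.1 -226.    33. ]
246 [130 133 133 133 130 121 111  90  75  95 120 121 117 119 127 123 110  78
  40  23  24  32  34  33  29  29  32  74 117 132 132 132]
252 [132 131 132 130 131 129 119 105  75  80 112 123 116 111 123 129 119 101
  60  23  20  30  36  29  30  31  27  54 102 126 132 134]
258 [132 130 131 131 133 131 122 111  81  75 106 121 123 116 111 117 114 104
  65  25  14  20  31  37  35  27  28  32  75 117 129 131]
264 [130 129 132 132 132 130 128 119 101  79  90 118 123 118 116 128 129 118
  91  48  16  18  32  31  33  32  29  30  59 104 127 129]
270 [132 129 131 130 130 129 131 130 129 130 128 128 128 127 128 127 127 129
 129 130 129 127 129 130 130 131 130 130 132 131 131 131]
274 [129 128 129 128 128 126 126 128 129 131 131 131 131 130 130 131 131 130
 129 129 128 129 130 129 128 130 130 131 132 133 129 130]
278 [129 129 128 129 129 130 131 130 130 129 130 131 128 130 132 131 131 131
 131 131 133 131 130 128 130 129 128 131 129 128 130 131]
```

```bash
python3 - <<'E'
from h import *
T=down(np.radians(92.3))
rel([411,-227,90],T);rel([411,-227,23],T)
E
```

```text
rel [-160.2, 9.1, 126.0] [-0.017, -0.021, 0.144] rows>= 4.1
rel [-161.7, 10.2, 193.0] [-0.017, -0.021, 0.144] rows>= 5.0
```

```bash
python3 -m inch '[[[-40,2,0,0,0,0.05,100],[-80,4,20,-0.017,-0.021,0.1,100],[-120,8,50,-0.017,-0.021,0.144,100],[-160,9,80,-0.017,-0.021,0.144,100],[-160,9,110,-0.017,-0.021,0.144,100],[-160,9,126,-0.017,-0.021,0.144,100],[-160,9,126,-0.017,-0.021,0.144,100],[-160,9,126,-0.017,-0.021,0.144,100]]]'
python3 - <<'E'
from asc import *
o=obs();T=down(np.radians(92.3));rel([411,-227,23],T)
b=cam('side');e=np.array(o['ee_pos'])
print(proj(b,[e-[0,0,19],[411,-257,33],[411,-197,30]]))
asc(b,255,330,270,345,1,2)
E
```

```text
t: 24.45
ee_pos: [410.2, -226.6, 89.3]
orientation: [0.064, -3.14, -0.001]
ft_force: [0.4, 0.8, -0.1]
width: 87.7
grasp_force: 0.0
{'t': 24.45, 'ee_pos': [410.245, -226.647, 89.345], 'orientation': [0.064, -3.14, -0.001], 'width': 87.677, 'grasp_force': 0.0, 'ft_force': [0.384, 0.815, -0.103], 'qpos': [-0.53, 0.455, 2.06, -0.0, 0.628, -2.141]}
rel [-0.8, -0.4, 66.3] [0.001, -0.001, 0.0] rows>= 1.3
[[279.46474423 291.28447826]
 [282.63832284 308.36698109]
 [279.38259978 293.54225584]]
270 ...........+###+#################+.....oo..................................
272 ............#############+++++####+.++..oo.................................
274 ............+#########################+....................................
276 .............#+########################+...................................
278 ............+###########################..oo...............................
280 ............############################+.oo..+.++.........................
282 +++.........+#########+################++#########+........................
284 +++++++++...+###################++RRR+RR+######
[... 1728 characters left out ...]
+++++++++++++++++++++++++++++++++++++++++++++++++++..+++....
330 ++++++++++++++++++++++++++++++++++++++++++++++++++++++++++++++++...#++.....
332 ++++++++++++++++++++++++++++++++++++++++++++++++++++++++++++++...+#++......
334 +++++++++++++++++++++++++++++++++++++++++++++++++++++++++++++..+#+.........
336 +++++++++++++++++++++++++++++++++++++++++++++++++++++++++++...+++..........
338 +++++++++++++++++++++++++++++++++++++++++++++++++++++++++...++++...........
340 ++++++++++++++++++++++++++++++++++++++++++++++++++++++++..++++.............
342 ++++++++++++++++++++++++++++++++++++++++++++++++++++++...+++...............
344 ++++++++++++++++++++++++++++++++++++++++++++++++++++...+++.................
```

```bash
python3 -m inch '[[[-1,0,20,0,0,0,100],[-1,0,40,0,0,0,100],[-1,0,55,0,0,0,100],[-1,0,62,0,0,0,100],[-1,0,65,0,0,0,100],[-1,0,66,0,0,0,100],[-1,0,66,0,0,0,100]]]';python3 -m inch '[[[0,0,0,0,0,0,75],[0,0,0,0,0,0,65],[0,0,0,0,0,0,55],[0,0,0,0,0,0,40],[0,0,0,0,0,0,0],[0,0,0,0,0,0,0],[0,0,0,0,0,0,0],[0,0,0,0,0,0,0]]]'
```

```text
t: 25.2
ee_pos: [411.0, -227.4, 24.6]
orientation: [-0.061, 3.14, -0.001]
ft_force: [0.4, 0.1, 1.0]
width: 88.1
grasp_force: 0.0
t: 26.0
ee_pos: [410.8, -227.1, 23.9]
orientation: [-0.062, 3.141, -0.0]
ft_force: [0.8, -0.3, 0.6]
width: 45.1
grasp_force: 30.0
```

```bash
python3 - <<'E'
from h import *
rel([470,-190,210])
E
python3 -m inch '[[[0,0,-10,0,0,0,0],[0,0,-30,0,0,0,0],[-10,8,-60,0,0,0,0],[-25,16,-95,0,0,0,0],[-45,28,-130,0,0,0,0],[-57,36,-160,0,0,0,0],[-60,38,-180,0,0,0,0],[-60,38,-187,0,0,0,0],[-60,38,-187,0,0,0,0],[-60,38,-187,0,0,0,0]]]'
python3 - <<'E'
from h import *
o=obs();print(o['moment'])
rel([470,-190,210],toolR([-1,0,0],[0,1,0]))
E
```

```text
rel [-60.7, 34.7, -186.1] [0.0, 0.0, 0.0] rows>= 4.0
t: 27.0
ee_pos: [467.8, -186.5, 209.9]
orientation: [0.061, -3.139, -0.001]
ft_force: [0.5, -0.2, -2.0]
width: 44.4
grasp_force: 30.0
{'t': 27.0, 'ee_pos': [467.834, -186.511, 209.855], 'orientation': [0.061, -3.139, -0.001], 'width': 44.359, 'grasp_force': 29.997, 'ft_force': [0.509, -0.192, -1.993], 'qpos': [-0.403, 0.29, 1.919, -0.0, 0.934, -2.012]}
[-0.0989217   0.07247324  0.01259345]
rel [-2.0, -3.6, -0.2] [-0.03, 1.568, 0.031] rows>= 10.5
```

```bash
python3 -m inch '[[[0,0,0,0,0.1,0,0],[0,0,0,0,0.22,0,0],[0,0,0,0,0.34,0,0],[0,0,0,0,0.46,0,0],[0,0,0,0,0.58,0,0],[0,0,0,0,0.7,0,0],[0,0,0,0,0.82,0,0],[0,0,0,0,0.94,0,0],[0,0,0,0,1.06,0,0],[0,0,0,0,1.18,0,0],[0,0,0,0,1.3,0,0],[0,0,0,0,1.42,0,0],[0,0,0,0,1.52,0,0],[0,0,0,0,1.57,0,0],[0,0,0,0,1.57,0,0],[0,0,0,0,1.57,0,0],[0,0,0,0,1.57,0,0]]]'
python3 - <<'E'
from asc import *
o=obs();print(R.from_rotvec(o['orientation']).as_matrix().round(2).tolist())
a=cam('top');b=cam('side');e=np.array(o['ee_pos'])
x=np.array([-.03,1,0])
print(proj(a,[e+256*x-[0,0,62]]),proj(b,[e,e+[0,-17,32],e-[0,0,80],e+256*x-[0,0,62]]))
asc(a,310,400,205,240,1,1);print();asc(b,255,370,185,300,1,2)
E
```

```text
t: 28.7
ee_pos: [469.1, -187.0, 210.9]
orientation: [0.031, -1.573, 0.031]
ft_force: [-0.7, 0.6, -2.1]
width: 44.0
grasp_force: 30.0
{'t': 28.7, 'ee_pos': [469.081, -186.962, 210.902], 'orientation': [0.031, -1.573, 0.031], 'width': 44.036, 'grasp_force': 29.995, 'ft_force': [-0.676, 0.575, -2.11], 'qpos': [-0.243, 1.029, 1.304, -0.395, 2.336, -1.853]}
[[-0.0, -0.04, -1.0], [-0.0, 1.0, -0.04], [1.0, -0.0, -0.0]]
[[313.53798708 239.76217369]] [[294.24321478 239.86873785]
 [294.64594119 234.32554706]
 [296.1212028  262.00651257]
 [278.93443563 207.33183333]]
205 +...............ooooooooooooooooooooo...ooooooooooooooooooooo....ooooooooooooooooooooooooo
206 +...............ooooooooooooooooooooo...ooooooooooooooooooooo....ooooooooooooooooooooooooo
207 +..............oooooooooooooooooooooo...ooooooooooooooooooooo...oooooooooooooooooooooooooo
208 +..............ooooooooooooooooooooo...ooooooooooooooooooooo....oooooooooooooooooooooooooo
209 +..............ooooooooooooooooooooo...ooooooooooooooooooooo....oooooooooooooooooooooooooo
210 +..............ooooooooooooooooooooo...ooooooooooooooooooo
[... 9048 characters left out ...]
.............................+++++++++++++..........++++++++++++++++++++++++++++++++++++++++++++++++
291 .............................................++++++++++++..........++++++++++++++++++++++++++++++++++++++++++++++++
293 .............................................++++++++++++..........++++++++++++++++++++++++++++++++++++++++++++++++
295 .............................................+++++++++++++......+++++++++++++++++++++++++++++++++++++++++++++++++++
297 ..............................................+++++++++++++++++++++++++++++++++++++++++++++++++++++++++++++++++++++
299 ..............................................++++++++++++++........+++++++++++++++++++++++++++++++++++++++++++++++
```

```bash
python3 -m inch '[[[0,-10,0,0,0,0,0],[-10,-20,0,0,0,0,0],[-30,-25,0,0,0,0,0],[-55,-25,0,0,0,0,0],[-80,-25,0,0,0,0,0],[-100,-25,0,0,0,0,0],[-115,-25,0,0,0,0,0],[-122,-25,0,0,0,0,0],[-122,-25,0,0,0,0,0],[-122,-25,0,0,0,0,0]]]'; python3 -m inch '[[[-3,0,0,0,0,0,0],[-5,0,0,0,0,0,0],[-6,0,0,0,0,0,0],[-6,0,0,0,0,0,0]]]'
```

```text
t: 29.8
ee_pos: [470.4, -211.9, 89.4]
orientation: [0.03, -1.572, 0.031]
ft_force: [-1.3, 0.8, -2.1]
width: 44.3
grasp_force: 30.0
t: 30.2
ee_pos: [470.7, -212.0, 85.2]
orientation: [0.03, -1.569, 0.032]
ft_force: [1.4, -2.1, 7.5]
width: 44.2
grasp_force: 30.0
```

```bash
python3 -m inch '[[[0,0,0,0,0,0,50],[0,0,0,0,0,0,60],[0,0,0,0,0,0,70],[0,0,0,0,0,0,85],[0,0,0,0,0,0,100],[0,0,0,0,0,0,100],[0,0,-15,0,0,0,100],[0,0,-40,0,0,0,100],[0,0,-60,0,0,0,100],[30,0,-65,0,0,0,100],[70,0,-65,0,0,0,100],[110,0,-65,0,0,0,100],[140,0,-60,0,-0.15,0,100],[160,0,-50,0,-0.3,0,100],[170,0,-40,0,-0.45,0,100],[170,0,-30,0,-0.6,0,100],[170,0,-20,0,-0.75,0,100],[170,0,-10,0,-0.9,0,100],[170,0,0,0,-1.05,0,100],[170,0,0,0,-1.05,0,100]]]'
python3 - <<'E'
from h import *
obs(); rel([470,-212,250],down(np.radians(92)))
E
```

```text
t: 32.2
ee_pos: [467.7, -212.0, 255.5]
orientation: [0.049, -2.626, 0.015]
ft_force: [0.0, 0.7, 0.3]
width: 87.8
grasp_force: 0.0
{'t': 32.2, 'ee_pos': [467.654, -212.047, 255.456], 'orientation': [0.049, -2.626, 0.015], 'width': 87.79, 'grasp_force': 0.0, 'ft_force': [0.03, 0.683, 0.3], 'qpos': [-0.344, 0.478, 1.602, -0.186, 1.546, -1.901]}
rel [-4.7, -0.0, 3.6] [-0.002, -0.516, 0.002] rows>= 3.4
```

```bash
python3 -m inch '[[[0,0,0,0,-0.15,0,100],[0,0,0,0,-0.3,0,100],[-2,0,2,0,-0.45,0,100],[-4,0,3,0,-0.515,0,100],[-4,0,3,0,-0.515,0,100],[-4,0,3,0,-0.515,0,100]]]'
python3 - <<'E'
from asc import *
o=obs()
a=cam('top');b=cam('side');e=np.array([470.,-212,80]);x=np.array([-.035,1,0])
print(proj(a,[e+256*x-[0,0,62],e+150*x-[0,0,62]]),proj(b,[e+[0,-17,32],e+[0,23,24],e-[0,0,80],e+256*x-[0,0,62]]))
asc(a,300,400,225,260,1,1);print();asc(b,255,335,220,320,1,2)
E
```

```text
t: 32.8
ee_pos: [472.3, -211.9, 248.1]
orientation: [0.061, -3.132, -0.001]
ft_force: [0.6, 0.6, 0.7]
width: 88.0
grasp_force: 0.0
{'t': 32.8, 'ee_pos': [472.268, -211.873, 248.103], 'orientation': [0.061, -3.132, -0.001], 'width': 87.969, 'grasp_force': 0.0, 'ft_force': [0.637, 0.621, 0.748], 'qpos': [-0.443, 0.261, 1.855, -0.004, 1.034, -2.051]}
[[321.66305632 243.5937526 ]
 [353.93813939 242.58667303]] [[299.78670285 277.14118463]
 [297.1746318  269.44183726]
 [300.85674562 300.34604021]
 [283.26195474 242.56066695]]
225 ............................................................................................++++#+##
226 ............................................................................................+++++##+
227 ............................................................................................+++##+##
228 .............................................................................................+#+####
229 ........+....................................................................................++#####
230 .............................................
[... 6651 characters left out ...]
++++++++++++++++++++
304 ++++++++++++++++++++...................+#############++..++++++++++++++++++..++.
306 +++++++++++++++++++.....................#############+++++++++++++............+.
308 ++++++++++++++++++....+..+..............+########+++++++++++++++++++..........++
310 ++++++++++++++++++++++++++++++++++++++++++++++++++++++++++++++++++++++++++++++++
312 ++++++++++++++++++++++++++++++++++++++++++++++++++++++++++++++++++++++++++++++++
314 ++++++++++++++++++++++++++++++++++++++++++++++++++++++++++++++++++++++++++++++++
316 ++++++++++++++++++++++++++++++++++++++++++++++++++++++++++++++++++++++++++++++++
318 +++++++++++++++++++++++++++++++++++++++++++++++++++++++++++++++++++++++++++++#++
```

```bash
python3 - <<'E'
from h import *
rel([470,-204,83],down(np.radians(92)))
E
python3 -m inch '[[[2,8,30,0,0.01,0,100],[2,8,60,0,0.01,0,100],[2,8,90,0,0.01,0,100],[2,8,120,0,0.01,0,100],[2,8,145,0,0.01,0,100],[2,8,160,0,0.01,0,100],[2,8,164,0,0.01,0,100],[2,8,164,0,0.01,0,100],[2,8,164,0,0.01,0,80],[2,8,164,0,0.01,0,70],[2,8,164,0,0.01,0,60],[2,8,164,0,0.01,0,50],[2,8,164,0,0.01,0,30],[2,8,164,0,0.01,0,0],[2,8,164,0,0.01,0,0],[2,8,164,0,0.01,0,0]]]'
```

```text
rel [1.3, 7.8, 165.0] [0.0, -0.008, 0.005] rows>= 3.3
t: 34.5
ee_pos: [469.8, -204.7, 85.3]
orientation: [0.061, -3.128, 0.003]
ft_force: [0.0, -4.1, 7.2]
width: 43.9
grasp_force: 29.8
```

```bash
python3 -m inch '[[[0,0,-3,0,0,0,0],[0,0,-8,0,0,0,0],[0,0,-12,0,0,0,0],[0,0,-12,0,0,0,0],[0,-4,-12,0,0,0,0],[0,-10,-12,0,0,0,0],[0,-14,-12,0,0,0,0],[0,-14,-12,0,0,0,0]]]'
python3 - <<'E'
from h import *
o=obs();print(o['moment']); rel([470,-218,96],down(np.radians(92)));rel([538,-215,96],down(np.radians(86)))
E
```

```text
t: 35.3
ee_pos: [469.6, -218.5, 96.2]
orientation: [0.06, -3.126, 0.001]
ft_force: [0.4, -1.0, -3.0]
width: 44.1
grasp_force: 29.8
{'t': 35.3, 'ee_pos': [469.647, -218.461, 96.209], 'orientation': [0.06, -3.126, 0.001], 'width': 44.066, 'grasp_force': 29.781, 'ft_force': [0.375, -0.989, -3.024], 'qpos': [-0.454, 0.497, 1.944, -0.011, 0.714, -2.055]}
[-0.03709826 -0.0152621  -0.00210028]
rel [-0.4, 0.4, 0.2] [-0.0, -0.015, 0.004] rows>= 0.1
rel [-68.4, 0.8, -0.8] [-0.001, -0.015, 0.108] rows>= 1.4
```

```bash
python3 -m inch '[[[-1,0,0,0,0,0.01,0],[-4,0,0,0,0,0.02,0],[-9,0,0,0,-0.005,0.03,0],[-16,0,0,0,-0.01,0.04,0],[-24,0,0,0,-0.015,0.05,0],[-33,1,0,0,-0.015,0.06,0],[-42,1,0,0,-0.015,0.07,0],[-50,1,0,0,-0.015,0.08,0],[-57,1,0,0,-0.015,0.09,0],[-63,1,0,0,-0.015,0.1,0],[-67,1,0,0,-0.015,0.108,0],[-68,1,0,0,-0.015,0.108,0],[-68,1,0,0,-0.015,0.108,0],[-68,1,0,0,-0.015,0.108,0]]]'
python3 - <<'E'
from asc import *
o=obs();print(o['moment'])
a=cam('top');e=np.array(o['ee_pos']);x=np.array([.07,.9976,0])
print('jaw pred',proj(a,[e+264*x-[0,0,62],e+150*x-[0,0,62]]))
asc(a,255,385,178,232)
E
```

```text
t: 36.7
ee_pos: [537.1, -214.1, 95.2]
orientation: [-0.108, -3.139, 0.001]
ft_force: [0.3, -0.3, -2.7]
width: 44.1
grasp_force: 29.8
{'t': 36.7, 'ee_pos': [537.129, -214.063, 95.216], 'orientation': [-0.108, -3.139, 0.001], 'width': 44.107, 'grasp_force': 29.78, 'ft_force': [0.311, -0.272, -2.665], 'qpos': [-0.399, 0.559, 1.818, -0.001, 0.764, -1.9]}
[-0.0728234   0.05652701  0.01460492]
jaw pred [[320.1863942  214.35047374]
 [354.73658411 216.9067437 ]]
178 .....................................................................ooooooooooooooooooooooo......................................
179 ....................................................................oooooooooo.....oooooooooo.....................................
180 ...........+..+....+++..............................................ooooooooo........oooooooo.....................................
181 ........+++++++++++++++............................................oooooooooo.........oooooooo....................................
182 ........+++++++++++++++............................................ooooooooo....++.....ooooooo...
[... 5948 characters left out ...]
......................+++
227 ..................................................................................................................................
228 ..................................................................................................................................
229 .....................................................+............................................................................
230 ..................................................................................................................................
231 ..................................................................................................................................
```

```bash
python3 -m inch '[[[0,0,1,0,0,0,40],[0,0,2,0,0,0,52],[0,0,3,0,0,0,58],[0,0,3,0,0,0,62],[0,0,3,0,0,0,62],[0,3,3,0,0,0,62],[0,10,3,0,0,0,62],[0,20,3,0,0,0,62],[0,32,3,0,0,0,62],[0,44,3,0,0,0,62],[0,56,3,0,0,0,62],[0,68,3,0,0,0,62],[0,78,3,0,0,0,62],[0,84,3,0,0,0,62],[0,86,3,0,0,0,62],[0,86,3,0,0,0,62]]]'
python3 - <<'E'
from asc import *
o=obs();print(o['moment'])
a=cam('top');e=np.array(o['ee_pos']);x=np.array([.07,.9976,0])
print('jaw pred',proj(a,[e+258*x-[0,0,62]]),proj(a,[[567,202,46]]))
asc(a,255,345,193,232)
E
```

```text
t: 38.35
ee_pos: [543.5, -128.1, 92.2]
orientation: [-0.107, -3.14, 0.001]
ft_force: [0.5, 0.5, -2.3]
width: 54.8
grasp_force: 12.7
{'t': 38.35, 'ee_pos': [543.484, -128.132, 92.229], 'orientation': [-0.107, -3.14, 0.001], 'width': 54.802, 'grasp_force': 12.687, 'ft_force': [0.501, 0.473, -2.346], 'qpos': [-0.252, 0.543, 1.864, -0.001, 0.735, -1.754]}
[-0.11832345  0.01950577  0.04100672]
jaw pred [[295.98547924 212.60212863]] [[273.44187126 210.04573281]]
193 ........++++++++++..+...................................+............ooooooooooooooooooooo
194 ........+++++++++.......................................+............ooooooooooooooooooooo
195 .........++++++++.......................................+.............oooooooooooooooooooo
196 .........++++++++......................................................ooooooooooooooooooo
197 ..........+++++++.......................................+................ooooooo.ooooooo..
198 ............+...........................................+.................ooooooooooooo...
199 ..................o....................................+.........
[... 2365 characters left out ...]
...................................
225 ...............oo.....ooo.................................................................
226 .....................................................+....................................
227 .....................................................+....................................
228 ..........................................................................................
229 .....................................................+....................................
230 .....................................................+....................................
231 .....................................................+....................................
```

```bash
python3 -m inch '[[[0,3,0,0,0,0,62],[0,10,0,0,0,0,62],[0,20,0,0,0,0,62],[0,32,0,0,0,0,62],[0,44,0,0,0,0,62],[0,54,0,0,0,0,62],[0,62,0,0,0,0,62],[0,67,0,0,0,0,62],[0,70,0,0,0,0,62],[0,70,0,0,0,0,62],[0,71,0,0,0,0,55],[0,71,0,0,0,0,50],[0,71,0,0,0,0,40],[0,71,0,0,0,0,20],[0,71,0,0,0,0,0],[0,71,0,0,0,0,0],[0,71,0,0,0,0,0],[0,71,0,0,0,0,0],[0,71,0,0,0,0,0]]]'
python3 - <<'E'
from asc import *
o=obs();a=cam('top');asc(a,245,325,193,232)
E
```

```text
t: 40.3
ee_pos: [548.3, -57.5, 92.2]
orientation: [-0.108, -3.14, 0.001]
ft_force: [-0.8, -0.9, -1.7]
width: 45.8
grasp_force: 29.9
{'t': 40.3, 'ee_pos': [548.297, -57.506, 92.163], 'orientation': [-0.108, -3.14, 0.001], 'width': 45.832, 'grasp_force': 29.855, 'ft_force': [-0.758, -0.891, -1.658], 'qpos': [-0.126, 0.535, 1.88, -0.001, 0.726, -1.627]}
193 +++++++++.........++++++++++..++..................................+............o
194 +++...++..........++++++++++......................................+............o
195 ++....++...........++++++++.....................................................
196 ++....++...........++++++++.......................................+.............
197 +.....++............+++++++.....................................................
198 ......+..............+++........................................................
199 .....+......................o....................................++.............
200 .....+..................o...o....o...............................+..............
201 .....+................ooo...o......oo..........................
[... 1867 characters left out ...]
....++..............
224 .....................oo...o......ooo............................+...............
225 ....+.....................o.....ooo............................++...............
226 ...............................................................++...............
227 ...............................................................++...............
228 ...............................................................++...............
229 ...............................................................++...............
230 .......o.......................................................++...............
231 .......o.......................................................++...............
```

```bash
python3 -m inch '[[[0,-4,0,0,0,0,0],[0,-12,0,0,0,0,0],[0,-24,0,0,0,0,0],[0,-36,0,0,0,0,0],[0,-48,0,0,0,0,0],[0,-60,0,0,0,0,0],[0,-72,0,0,0,0,0],[0,-84,0,0,0,0,0],[0,-96,0,0,0,0,0],[0,-108,0,0,0,0,0],[0,-120,0,0,0,0,0],[0,-132,0,0,0,0,0],[0,-144,0,0,0,0,0],[0,-156,0,0,0,0,0],[0,-168,0,0,0,0,0],[0,-180,0,0,0,0,0],[0,-190,0,0,0,0,0],[0,-196,0,0,0,0,0],[0,-198,0,0,0,0,0],[0,-198,0,0,0,0,0]]]'
python3 - <<'E'
from asc import *
o=obs();a=cam('top');asc(a,255,385,170,232)
E
```

```text
t: 42.35
ee_pos: [534.7, -255.3, 92.3]
orientation: [-0.108, -3.14, 0.002]
ft_force: [0.6, -0.2, -3.0]
width: 46.2
grasp_force: 29.9
{'t': 42.35, 'ee_pos': [534.714, -255.336, 92.34], 'orientation': [-0.108, -3.14, 0.002], 'width': 46.204, 'grasp_force': 29.888, 'ft_force': [0.559, -0.164, -3.036], 'qpos': [-0.465, 0.579, 1.787, -0.001, 0.775, -1.966]}
170 ..................................................................................................................................
171 ..................................................................................................................................
172 ..................................................................................................................................
173 ...........................................................................ooooo..oooo............................................
174 ..........................................................+..............oooooo...oooooo..........................................
175 ..................................................................
[... 6924 characters left out ...]
.........................
227 .....................................................+...............ooooooooooooooooooo..........................................
228 ......................................................................ooooooooooooooooo...........................................
229 .......................................................................oooooooooooooo.............................................
230 .........................................................................oooooooooo...............................................
231 .....................................................+............................................................................
```

```bash
python3 -m inch '[[[0,0,0,0,0,0,20],[0,0,0,0,0,0,40],[0,0,0,0,0,0,50],[0,0,0,0,0,0,56],[0,0,0,0,0,0,62],[0,0,0,0,0,0,64],[0,0,0,0,0,0,64],[0,0,-3,0,0,0,64],[0,0,-10,0,0,0,64],[0,0,-22,0,0,0,64],[0,0,-40,0,0,0,64],[0,0,-60,0,0,0,60],[0,0,-80,0,0,0,50],[0,0,-100,0,0,0,20],[0,0,-116,0,0,0,0],[0,0,-122,0,0,0,0],[0,0,-122,0,0,0,0],[0,0,-122,0,0,0,0]]]'
python3 - <<'E'
from asc import *
o=obs();print(o['moment']);a=cam('top');e=np.array(o['ee_pos']);x=np.array([.07,.9976,0])
print('jaw',proj(a,[e+264*x-[0,0,62]]))
rel([475,-432,215],down(np.radians(42)))
asc(a,300,400,195,232)
E
```

```text
t: 44.2
ee_pos: [534.3, -254.7, 214.0]
orientation: [-0.108, -3.139, 0.001]
ft_force: [0.1, -0.1, -3.2]
width: 44.2
grasp_force: 29.9
{'t': 44.2, 'ee_pos': [534.323, -254.715, 214.01], 'orientation': [-0.108, -3.139, 0.001], 'width': 44.175, 'grasp_force': 29.868, 'ft_force': [0.148, -0.143, -3.191], 'qpos': [-0.465, 0.408, 1.726, -0.001, 1.008, -1.966]}
[-0.11273912  0.01494782  0.00508675]
jaw [[334.04844304 208.97007606]]
rel [46.8, -181.0, -1.3] [-0.001, -0.001, 0.769] rows>= 5.1
195 .........................ooooooooooooooooooooo......................................................
196 ..........................ooooooooooooooooooo.......................................................
197 ...........................oooooooooooooooo.........................................................
198 ...........+.................ooooooooooooo..........................................................
199 ................................ooooooo.............................................................
200 ..................................................................................
[... 2573 characters left out ...]
oooooooooooo..........................................................
226 ......................oo.oooooooooooooooooo.........................................................
227 ........+..............oooooooooooooooooooo.........................................................
228 ........................oooooooooooooooooo..........................................................
229 ..........................oooooooooooooo............................................................
230 ............................oooooooooo..............................................................
231 ....................................................................................................
```

```bash
python3 - <<'E'
from asc import *
a=cam('top');g=cv2.cvtColor(a['frame'],cv2.COLOR_RGB2GRAY)
print(proj(a,[[480,-427,60],[565,-350,60],[446,-457,60]]))
asc(a,395,490,195,270)
np.set_printoptions(linewidth=250)
for r in (215,222,228,234,240,246,252): print(r,g[r,410:480])
E
```

```text
[[468.98076389 236.98935926]
 [443.3880173  210.69579621]
 [479.13748321 247.69531582]]
195 ...........+##+++######++##########++++++++++++++++..oo....o...oooooooooooooooooooooooooooooooo
196 ...........+###++####+######+######+++++++++++++++...o....oo....ooooooooooooooooooooooooooooooo
197 ...........+++##+####################+++++++++++++...o....oo.......oooooooooooooooooooooooooooo
198 ...........+++++###+#################+++++++++++++..oo....o.........ooooooooooooooooooooooooooo
199 ...........++++#######+++##########+++++++++++++++..oo....o............oooooooooooooooooooooooo
200 ...........+++####+####++#########+++++++++++++++...o....oo..............oooooooooooooooooooooo
201 ...........+##+###################+++++++++++++++...o....oo................oooooooooooooooooooo
202 ...........+####+##########+#######++++++++++++++..oo....o...................oooooooooooooooooo
203 ...........+###+###+#+#############++++++++++++++..oo....o......................ooooooooooooooo
204 ...........++######################++++++++++++++..oo....o.......................oooooooooooooo
205 ........
[... 7796 characters left out ...]
 117 118 124 122 123 125 127 128 130 128 129 128 128 128 128 131 131 136 136 134 132 134 134
 132 136 134 135 132 133 132 132]
246 [120 120 102  88  84  87  85  84  87  86  88  88  87  84  83  85  84  83  83  72  66  67  65  63  67  67  69  72  75  78  82  92  97 100 105 110 113 117 121 124 127 124 127 128 127 128 131 133 135 134 136 135 136 135 136 136 136 135 136 136 136 136
 135 133 137 137 135 134 134 136]
252 [ 85  85  86  82  85  81  85  86  84  85  87  87  84  84  85  85  78  70  66  63  64  65  67  69  67  67  72  75  78  85  91 101 107 111 116 116 123 123 127 128 130 131 134 133 133 133 133 135 136 135 136 136 135 136 136 136 136 136 137 135 136 137
 136 136 137 136 137 134 136 134]
```

```bash
python3 - <<'E'
from h import *
rel([469,-437,215],down(np.radians(41.3)))
E
python3 -m inch '[[[1,-4,0,0,0,0.02,0],[4,-14,0,0,0,0.06,0],[8,-28,0,0,0,0.12,0],[12,-44,0,0,0,0.19,0],[16,-60,0,0,0,0.26,0],[20,-76,0,0,0,0.33,0],[24,-92,0,0,0,0.4,0],[28,-108,0,0,0,0.47,0],[32,-124,0,0,0,0.54,0],[37,-140,0,0,0,0.61,0],[42,-156,0,0,0,0.67,0],[47,-170,0,0,0,0.72,0],[51,-180,0,0,0,0.76,0],[53,-186,0,0,0,0.78,0],[53,-186,0,0,0,0.78,0],[53,-186,0,0,0,0.78,0]]]'
python3 - <<'E'
from h import *
o=obs();print(o['moment']); rel([469,-437,160],down(np.radians(41.3)))
E
```

```text
rel [52.4, -186.4, -1.5] [-0.001, -0.002, 0.781] rows>= 5.2
t: 45.9
ee_pos: [469.1, -436.5, 214.4]
orientation: [-1.293, -2.863, 0.001]
ft_force: [0.0, -0.3, -2.7]
width: 43.5
grasp_force: 29.9
{'t': 45.9, 'ee_pos': [469.069, -436.52, 214.384], 'orientation': [-1.293, -2.863, 0.001], 'width': 43.547, 'grasp_force': 29.868, 'ft_force': [0.035, -0.296, -2.749], 'qpos': [-0.768, 0.476, 1.614, -0.001, 1.052, -1.49]}
[-0.09287727  0.1266313   0.00166795]
rel [-0.3, -0.3, 54.4] [-0.001, 0.0, 0.002] rows>= 1.1
```

```bash
python3 -m inch '[[[0,0,10,0,0,0,0],[0,0,25,0,0,0,0],[0,0,40,0,0,0,0],[0,0,50,0,0,0,0],[0,0,52,0,0,0,0],[0,0,52,0,0,0,0]]]'
python3 - <<'E'
from asc import *
a=cam('top');b=cam('side');e=np.array(status.get_obs()['ee_pos']);print(e)
u=np.array([.751,.66,0])
print(proj(a,[e+8*u+256*u-[0,0,62]]),proj(b,[e+8*u+256*u-[0,0,62],[445.6,-458.2,74],[564,-350,74],[445.6,-458.2,60]]))
asc(a,395,450,160,222);print();asc(b,275,400,290,390)
E
```

```text
t: 46.5
ee_pos: [468.8, -436.6, 161.6]
orientation: [-1.293, -2.862, 0.001]
ft_force: [-0.2, 0.2, -2.0]
width: 43.9
grasp_force: 29.9
[ 469.31006981 -437.12431731  162.82921505]
[[418.35345061 176.67570843]] [[371.95274904 274.82568257]
 [309.95785166 358.45610824]
 [345.31587351 312.76684243]
 [310.21493307 361.91686354]]
160 o......................................................
161 .......................................................
162 .......................................................
163 .......................................................
164 .......................................................
165 .......................................................
166 .......................................................
167 .......................................................
168 .......................................................
169 .......................................................
170 ....................+++................................
171 ...................+##+++..............................
172 ...................++###++.........................
[... 15245 characters left out ...]
++++++++++++++++++++++++++++++++++++++............
385 ++++++++++++++++++++++++++++++++++++++++++++++++++++++++++++++++++++++++++++++++++++++++++++++++++++++++++++++++++...........
386 ++++++++++++++++++++++++++++++++++++++++++++++++++++++++++++++++++++++++++++++++++++++++++++++++++++++++++++++++++++.........
387 +++++++++++++++++++++++++++++++++++++++++++++++++++++++++++++++++++++++++++++++++++++++++++++++++++++++++++++++++++++........
388 ++++++++++++++++++++++++++++++++++++++++++++++++++++++++++++++++++++++++++++++++++++++++++++++++++++++++++++++++++++++.......
389 +++++..++++++++++++++++++++++++++++++++++++++++++++++++++++++++++++++++++++++++++++++++++++++++++++++++++++++++++++++++......
```

```bash
python3 - <<'E'
from h import *
a=cam('top')
for n,p,q,z in [('initial',(434.4,198),(460.6,225),78),('now',(435.5,196.5),(448,210.3),100)]:
    P,Q=plane(a,*p,z),plane(a,*q,z); d=Q-P; print(n,P.round(1),Q.round(1),'yaw',np.degrees(np.arctan2(-d[1],-d[0])).round(1),'lateral',[(X[:2]@[-.665,.747]).round(1) for X in(P,Q)])
E
```

```text
initial [ 603.1 -317.4   78. ] [ 516.1 -395.8   78. ] yaw 42.0 lateral [np.float64(-638.2), np.float64(-638.9)]
now [ 603.4 -314.1  100. ] [ 559.4 -350.9  100. ] yaw 39.8 lateral [np.float64(-635.9), np.float64(-634.1)]
```

```bash
python3 -m inch '[[[-3,0,0,0,0,-0.01,0],[-3,0,3,0,0,-0.01,0],[-3,0,7,0,0,-0.01,0],[-3,0,11,0,0,-0.01,0],[-3,0,14,0,0,-0.01,0],[-3,0,14,0,0,-0.01,0]]]'; python3 -m inch '[[[0,0,2,0,0,0,0],[0,0,3,0,0,0,0],[0,0,4,0,0,0,0],[0,0,4,0,0,0,0]]]'
```

```text
t: 47.25
ee_pos: [470.7, -438.8, 147.7]
orientation: [-1.279, -2.868, 0.001]
ft_force: [-0.4, -0.5, -3.6]
width: 44.2
grasp_force: 29.9
t: 47.65
ee_pos: [471.1, -439.4, 145.5]
orientation: [1.279, 2.869, -0.002]
ft_force: [-2.1, 0.9, 4.8]
width: 43.8
grasp_force: 29.9
```

```bash
python3 -m inch '[[[0,0,0,0,0,0,50],[0,0,0,0,0,0,60],[0,0,0,0,0,0,70],[0,0,0,0,0,0,85],[0,0,0,0,0,0,100],[0,0,0,0,0,0,100],[0,0,-15,0,0,0,100],[0,0,-40,0,0,0,100],[0,0,-70,0,0,0,100],[0,0,-100,0,0,0,100],[0,0,-130,0,0,0,100],[0,30,-150,0,0,0,100],[0,70,-150,0,0,0,100],[0,110,-150,0,0,0,100],[0,150,-150,0,0,0,100],[0,190,-150,0,0,0,100],[0,200,-150,0,0,0,100],[0,200,-150,0,0,0,100]]]'
python3 - <<'E'
from asc import *
o=obs();b=cam('side');a=cam('top')
print(proj(b,[[462,-444,172],[491,-417,164]]))
asc(b,290,345,310,372,1,2)
E
```

```text
t: 49.45
ee_pos: [620.6, -304.3, 294.9]
orientation: [1.276, 2.87, -0.002]
ft_force: [-0.1, 0.1, -0.4]
width: 88.3
grasp_force: 0.0
{'t': 49.45, 'ee_pos': [620.634, -304.279, 294.888], 'orientation': [1.276, 2.87, -0.002], 'width': 88.299, 'grasp_force': 0.0, 'ft_force': [-0.137, 0.086, -0.411], 'qpos': [-0.473, 0.472, 1.423, -0.001, 1.245, -1.207]}
[[313.89756827 325.42677004]
 [323.7076491  315.71635631]]
310 ++++++++++++++++++.....................................
312 ++++++++++++++++++...........................++......++
314 +++++++++++++++++...........................++++...+...
316 +++++++++++++++++.........................++++..++++...
318 ++++++++++++++++++++++++++++............++#+...++......
320 ++++++++++++++++++++++++++++++++.....+++#++..++.......+
322 ++++++++++++++++++++##+++++.....+++++++++..+++......+++
324 ++++++++++++++++++#######+.......++++++...++......++++.
326 ++++++++++++++++############+..++++++++.++++.....+++...
328 +++++++++++++++################++++++++++......++++...+
330 ++++++++++++++#################+++++++++##++..++++...++
332 ++++++++++++++###########
[... 470 characters left out ...]
.######################+.+++++++++++++++
350 ++++++++++++...#####################+++++++++++++++++++
352 +++++++++++..+####################+..++++++++++++++++++
354 ++++++++++..++###################+..##+++++++++++++++++
356 ++.........++.##################+++#+++++++++++++++++++
358 +...........+..###############+++##++++++++++++++++++++
360 .................+###########+++++++++++++++++++++++++.
362 ................+++.+######+++++++++++++++++++++++++...
364 .................+++++..##++++++++++++++++++++++++.....
366 .................++++++++.++++++++++++++++++++++++.....
368 ..................++++++++++++++++++++++++++++++++++..+
370 ....................++++++++++++++++++++++++++++++++++.
```

Reacher is home: grip top at about (312,327) in the side view, within about 5 mm of its start. Now I'll locate the two covers on the bench, plus the racked gland and the rack.

```bash
cat > cov.py <<'E'
from h import *
def covers(d,guess):
    hsv=cv2.cvtColor(d['frame'],cv2.COLOR_RGB2HSV)
    m=((hsv[...,2]>140)&(hsv[...,1]<30)).astype(np.uint8)
    out=[]
    for g in guess:
        q=[]
        ang=np.linspace(0,2*np.pi,72,endpoint=False)
        ctr=np.array([g[0],g[1],8.])
        for t in ang:  # last bright sample along outward radius on plane z=8
            rr=np.arange(25,75,.5); P=ctr+np.c_[rr*np.cos(t),rr*np.sin(t),0*rr]
            px=proj(d,P).round().astype(int); ok=(px[:,0]>=0)&(px[:,0]<640)&(px[:,1]>=0)&(px[:,1]<400)
            on=[m[y,x] if k else 0 for (x,y),k in zip(px,ok)]
            i=np.flatnonzero(on)
            if len(i): q.append(P[i[-1],:2])
        q=np.array(q)
        for _ in range(3):
            A=np.c_[2*q,np.ones(len(q))];s=np.linalg.lstsq(A,(q**2).sum(1),rcond=None)[0];r=np.sqrt(s[2]+s[:2]@s[:2]);e=abs(np.hypot(*(q-s[:2]).T)-r);q=q[e<=max(2.5,np.percentile(e,80))]
        out.append((s[:2].round(1),r.round(1),len(q)))
    return out
E
python3 - <<'E'
from cov import *
for n in('top','side'): print(n,covers(cam(n),[(656,1),(555,5)]))
a=cam('top');b=cam('side')
print(plane(a,335,184,46),plane(a,332,216.5,46))
E
```

```text
top [(array([ 6.603e+02, -4.000e-01]), np.float64(51.4), 44), (array([553. ,   8.3]), np.float64(51.5), 44)]
side [(array([6.522e+02, 5.000e-01]), np.float64(69.5), 29), (array([555. ,  10.8]), np.float64(52.6), 35)]
[6.55608334e+02 6.37484297e-01 4.60000000e+01] [546.6468365   10.88822587  46.        ]
```

```bash
python3 - <<'E'
from h import *
a=cam('top');g=cv2.cvtColor(a['frame'],cv2.COLOR_RGB2GRAY)
for r in range(165,282): print(r,''.join('#' if v<75 else '+' if v<100 else 'o' if v>175 else '-' if v>145 else '.' for v in g[r,212:275]))
E
```

```text
165 ..............++.......................................++######
166 ..............++........................................+######
167 ..............++........................................+#####+
168 ..............++........................................+++#++.
169 ..............++.....................+....................++...
170 .....................................+.........................
171 ...............+.....................+....................+....
172 ..............+++.........................................+....
173 .............++++..............................................
174 .............++..........-------........++..+.............+....
175 .............++.............................+............++....
176 .............++...........................................+....
177 .............++................................................
178 .............++................................................
179 .............++..........................................+.....
180 ............+++....................................++++++++++++
181 ........
[... 6155 characters left out ...]
....................
272 +++++++++++..-..---..............----------....................
273 +++++..++++..-...--.................--...--.++++...............
274 +++++..++........................+..-....--..+++++++++++.+++++.
275 +++++............................................+++++++..+++++
276 +++++......................................................++++
277 +++++..........................................................
278 .++++..........................................................
279 ...............................................................
280 ...............................................................
281 ...............................................................
```

```bash
python3 - <<'E'
from h import *
a=cam('top');b=cam('side')
L=np.array([plane(a,c+.0,r,137)[:2] for c,r in [(235.5,196),(234.5,210),(233.5,224),(231.5,245),(229.5,266)]])
Rr=np.array([plane(a,c,r,137)[:2] for c,r in [(254.5,200),(252.5,220),(251,245),(249,266)]])
for X in(L,Rr): p=np.polyfit(X[:,0],X[:,1],1);print('slope',p, 'y@480',np.polyval(p,480),X.round(0).tolist())
t=plane(a,243,197.5,193.5);print('tip-8.2',t,'slot0 x',t[0]+8.2+17.9)
# tine tops front cluster tops (z~197): left outer clusters last rows
for c,r in [(226,270),(227,249.5),(228.5,227.5),(230.5,207.5),(255,269.5),(256.5,249.5),(257.5,228.5),(259,208)]: print(c,r,plane(a,c,r,138).round(0)[:2], plane(a,c,r,197).round(0)[:2])
print('end bar',plane(a,228,271,138),plane(a,252,271,138))
# side gland
for z in(187,): print(plane(b,230+401/5.2,140+118/5.2,z))
E
```

```text
slope [-3.31351555e-02  3.26535305e+02] y@480 310.63043030947205 [[594.0, 307.0], [551.0, 308.0], [508.0, 309.0], [446.0, 312.0], [385.0, 314.0]]
slope [-3.80837948e-02  2.71613594e+02] y@480 253.33337246267064 [[582.0, 249.0], [521.0, 253.0], [446.0, 254.0], [385.0, 257.0]]
tip-8.2 [577.66561812 272.56663233 193.5       ] slot0 x 603.7656181211161
226 270 [373. 324.] [373. 309.]
227 249.5 [432. 324.] [429. 309.]
228.5 227.5 [498. 323.] [490. 309.]
230.5 207.5 [558. 320.] [548. 306.]
255 269.5 [375. 239.] [374. 229.]
256.5 249.5 [433. 237.] [429. 227.]
257.5 228.5 [495. 236.] [488. 227.]
259 208 [557. 234.] [547. 225.]
end bar [370.34375272 317.59976196 138.        ] [370.76299323 247.65239982 138.        ]
[604.07206726 279.39587827 187.        ]
```

```bash
cat > pick.py <<'E'
from h import *
az=np.radians(-12); bd=np.array([np.cos(az),np.sin(az),0])
zt=-bd*np.sqrt(.5)-np.array([0,0,np.sqrt(.5)]); yt=np.array([-np.sin(az),np.cos(az),0])
TP=toolR(zt,yt)
xr=np.array([.9994,-.0355,0]); up=np.array([0,0,1.])
s20,c20=np.sin(np.radians(20)),np.cos(np.radians(20))
g=-xr*c20+up*s20; sl=xr*s20+up*c20
s65,c65=np.sin(np.radians(65)),np.cos(np.radians(65))
TL=toolR(xr*c65-up*s65,[.0355,.9994,0])
def slot(k): return np.array([604,277.6,187.])-64*k*xr
E
python3 - <<'E'
from pick import *
p=np.array([554,9,33.])
print(TP.as_matrix().round(2).tolist(),TL.as_matrix().round(2).tolist())
rel(p-130*zt+[0,0,40],TP); rel(p-100*zt,TP)
E
```

```text
[[-0.69, 0.21, -0.69], [0.15, 0.98, 0.15], [0.71, -0.0, -0.71]] [[-0.91, 0.04, 0.42], [0.03, 1.0, -0.02], [-0.42, 0.0, -0.91]]
rel [204.0, 216.0, 129.3] [0.247, 0.759, -0.598] rows>= 6.6
rel [221.1, 203.6, 190.5] [0.247, 0.759, -0.598] rows>= 7.1
```

```bash
python3 -m inch '[[[30,32,10,0.02,0.08,-0.06,100],[60,65,30,0.06,0.18,-0.14,100],[95,100,50,0.1,0.3,-0.24,100],[130,135,75,0.14,0.42,-0.33,100],[160,170,100,0.18,0.54,-0.43,100],[185,195,118,0.22,0.67,-0.53,100],[204,216,129,0.247,0.759,-0.598,100],[204,216,129,0.247,0.759,-0.598,100],[204,216,129,0.247,0.759,-0.598,100],[204,216,129,0.247,0.759,-0.598,100]]]'
python3 - <<'E'
from pick import *
from cov import covers
obs();p=np.array([554,9,33.]);rel(p-60*zt,TP);rel(p,TP)
print(covers(cam('top'),[(555,8)]),covers(cam('side'),[(555,8)]))
E
```

```text
t: 50.9
ee_pos: [644.5, -10.7, 166.2]
orientation: [-0.248, -2.348, -0.101]
ft_force: [-0.0, -0.6, 0.4]
width: 87.7
grasp_force: 0.0
{'t': 50.9, 'ee_pos': [644.526, -10.678, 166.233], 'orientation': [-0.248, -2.348, -0.101], 'width': 87.714, 'grasp_force': 0.0, 'ft_force': [-0.023, -0.618, 0.35], 'qpos': [-0.077, 0.914, 1.115, 0.098, 1.89, -1.445]}
rel [-28.4, 0.5, 99.8] [-0.0, 0.003, -0.001] rows>= 2.1
rel [-28.3, 0.5, 159.8] [-0.0, 0.003, -0.001] rows>= 3.2
[(array([555.,   8.]), np.float64(74.5), 68)] [(array([568.5,  30.8]), np.float64(55.4), 31)]
```

```bash
python3 -m inch '[[[-10,0,30,0,0,0,100],[-20,0,60,0,0,0,100],[-28,0,90,0,0,0,100],[-28,0,115,0,0,0,100],[-28,0,135,0,0,0,100],[-28,0,150,0,0,0,100],[-28,0,158,0,0,0,100],[-28,0,158,0,0,0,100],[-28,0,158,0,0,0,100]]]'; python3 -m inch '[[[0,0,0,0,0,0,70],[0,0,0,0,0,0,50],[0,0,0,0,0,0,30],[0,0,0,0,0,0,0],[0,0,0,0,0,0,0],[0,0,0,0,0,0,0],[0,0,0,0,0,0,0],[0,0,0,0,0,0,0]]]'
```

```text
t: 51.9
ee_pos: [555.2, 9.3, 34.4]
orientation: [-0.245, -2.347, -0.102]
ft_force: [0.6, -0.4, -0.2]
width: 87.7
grasp_force: 0.0
t: 52.7
ee_pos: [554.1, 9.6, 33.6]
orientation: [-0.245, -2.345, -0.101]
ft_force: [0.3, 0.3, -0.2]
width: 29.8
grasp_force: 30.0
```

```bash
python3 - <<'E'
from pick import *
rel([554,9,300])
t=slot(1)+9.6*g; print(t, t+110*sl); rel(t+110*sl,TL)
E
```

```text
rel [188.4, -0.7, -188.3] [0.0, 0.0, 0.0] rows>= 5.3
[531.02276347 280.19224725 190.28339338] [568.62240591 278.85665859 293.64958166]
rel [213.2, 266.4, -154.6] [0.032, -1.219, -0.181] rows>= 8.2
```

```bash
python3 -m inch '[[[5,0,-5,0,0,0,0],[15,0,-15,0,0,0,0],[35,0,-35,0,0,0,0],[60,0,-60,0,0,0,0],[90,0,-90,0,0,0,0],[120,0,-120,0,0,0,0],[150,0,-150,0,0,0,0],[175,0,-175,0,0,0,0],[188,0,-188,0,0,0,0],[188,0,-188,0,0,0,0],[188,0,-188,0,0,0,0]]]'
python3 - <<'E'
from pick import *
obs();t=slot(1)+9.6*g; rel(t+110*sl,TL)
E
```

```text
t: 53.8
ee_pos: [553.8, 9.7, 298.6]
orientation: [-0.245, -2.345, -0.101]
ft_force: [-0.1, -0.4, -2.5]
width: 29.6
grasp_force: 30.0
{'t': 53.8, 'ee_pos': [553.752, 9.664, 298.607], 'orientation': [-0.245, -2.345, -0.101], 'width': 29.615, 'grasp_force': 30.0, 'ft_force': [-0.132, -0.411, -2.464], 'qpos': [-0.059, 0.644, 1.323, 0.113, 1.953, -1.423]}
rel [25.5, 266.5, 32.5] [0.032, -1.219, -0.181] rows>= 8.2
```

```bash
python3 -m inch '[[[1,8,1,0.001,-0.04,-0.006,0],[2,24,3,0.003,-0.12,-0.018,0],[4,44,5,0.006,-0.21,-0.03,0],[6,64,8,0.008,-0.31,-0.046,0],[9,88,11,0.011,-0.41,-0.06,0],[11,112,14,0.013,-0.51,-0.076,0],[13,136,17,0.016,-0.61,-0.09,0],[15,160,20,0.019,-0.71,-0.106,0],[18,184,22,0.022,-0.81,-0.12,0],[20,206,25,0.024,-0.92,-0.137,0],[22,228,28,0.027,-1.03,-0.153,0],[24,250,31,0.03,-1.14,-0.17,0],[25,266,32,0.032,-1.219,-0.181,0],[25,266,32,0.032,-1.219,-0.181,0],[25,266,32,0.032,-1.219,-0.181,0],[25,266,32,0.032,-1.219,-0.181,0]]]'
python3 - <<'E'
from pick import *
o=obs();t=slot(1)+9.6*g; rel(t+60*sl,TL);print(o['moment'])
b=cam('side');gr=cv2.cvtColor(b['frame'],cv2.COLOR_RGB2HSV)
e=np.array(o['ee_pos'])
G=e-9.6*g+3*g # gland mid est
D=G-19*g; ring=[D+50*(np.cos(k)*np.array([.0355,.9994,0])+np.sin(k)*sl) for k in np.linspace(0,2*np.pi,8,endpoint=False)]
q=proj(b,[e,G,D]+ring);print(q.round(0).tolist())
for r in range(115,195,1): print(r,''.join('R' if (h[1]>110 and (h[0]<12 or h[0]>170)) else '#' if h[2]<60 else '+' if h[2]<100 else 'o' if h[2]>170 else '-' if h[2]>145 else '.' for h in gr[r,270:345]))
E
```

```text
t: 55.4
ee_pos: [569.7, 277.4, 293.4]
orientation: [0.049, 2.707, -0.013]
ft_force: [-0.2, -0.7, -1.4]
width: 29.4
grasp_force: 30.0
{'t': 55.4, 'ee_pos': [569.723, 277.436, 293.427], 'orientation': [0.049, 2.707, -0.013], 'width': 29.373, 'grasp_force': 30.0, 'ft_force': [-0.173, -0.657, -1.37], 'qpos': [0.54, 0.252, 1.818, -0.351, 0.732, -0.772]}
rel [36.2, 1.4, 34.8] [-0.001, -0.003, -0.0] rows>= 1.0
[ 0.0660685   0.37271451 -0.01037264]
[[297.0, 138.0], [298.0, 138.0], [303.0, 139.0], [301.0, 134.0], [304.0, 127.0], [307.0, 127.0], [308.0, 134.0], [306.0, 145.0], [302.0, 152.0], [299.0, 152.0], [299.0, 144.0]]
115 +++++RRRRRRRRRRRRRR##++..#######+.-----------.--..---------------..--------
116 ++++++RRRRRRRRRRRR####+++#######+.--.---------------------.-.---....-------
117 ++++++RRRRRRRRRRR###############+.-..--------------------....---....-------
118 +++++++RRRRRRRR#################+.------------------................-------
119 +++++++#RRRR##########+#########+.-------.----...---..-...........-.-------
120 +++++++#RRRR####################+.-.----....--.................--------.--
[... 5221 characters left out ...]
...+.............+......................................+++.
187 .....++...........++............+.............+..............++++++++++++..
188 .....++............+............++............+.......+++++++.......+++...+
189 ...................++............+..........+++++++++....+++..++..........+
190 ...................++............+++++++#+++++++++++++.....................
191 ...................++......+++++++++++++++.................................
192 .....++..........++++##++++++++++++++......................................
193 ......++#+++###+++++++++++++......++...........+...........................
194 ++++++++++..++++++++++.+..........++............+..........................
```

```bash
python3 -m inch '[[[6,1,6,0,0,0,0],[14,1,14,0,0,0,0],[22,1,21,0,0,0,0],[30,1,29,0,0,0,0],[36,1,35,0,0,0,0],[36,1,35,0,0,0,0],[36,1,35,0,0,0,0]]]'
python3 - <<'E'
from pick import *
o=obs();t=slot(1)+9.6*g; print((np.array(o['ee_pos'])-t-60*sl).round(1));rel(t+30*sl,TL);rel(t+4*sl,TL)
E
```

```text
t: 56.15
ee_pos: [551.9, 280.0, 247.4]
orientation: [0.047, 2.705, -0.011]
ft_force: [1.3, 0.7, -1.3]
width: 29.3
grasp_force: 30.0
{'t': 56.15, 'ee_pos': [551.89, 280.012, 247.404], 'orientation': [0.047, 2.705, -0.011], 'width': 29.281, 'grasp_force': 30.0, 'ft_force': [1.279, 0.735, -1.331], 'qpos': [0.562, 0.291, 1.889, -0.413, 0.635, -0.68]}
[0.4 0.5 0.7]
rel [21.8, -0.5, 21.7] [-0.0, 0.0, 0.001] rows>= 0.6
rel [40.2, -0.5, 40.1] [-0.0, 0.0, 0.001] rows>= 1.1
```

```bash
python3 -m inch '[[[4,0,4,0,0,0,0],[9,0,9,0,0,0,0],[14,0,14,0,0,0,0],[18,0,18,0,0,0,0],[22,0,22,0,0,0,0],[22,0,22,0,0,0,0]]]';  python3 -m inch '[[[4,0,4,0,0,0,0],[8,0,8,0,0,0,0],[12,0,12,0,0,0,0],[12,0,12,0,0,0,0]]]'
```

```text
t: 56.75
ee_pos: [540.5, 279.9, 217.2]
orientation: [0.047, 2.706, -0.012]
ft_force: [-1.0, -0.7, -2.2]
width: 29.4
grasp_force: 30.0
t: 57.15
ee_pos: [534.7, 280.1, 201.3]
orientation: [0.047, 2.706, -0.012]
ft_force: [-0.7, 0.8, -1.6]
width: 29.4
grasp_force: 30.0
```

```bash
python3 -m inch '[[[2,0,2,0,0,0,0],[4,0,4,0,0,0,0],[6,0,6,0,0,0,0],[6,0,6,0,0,0,0]]]'; python3 -m inch '[[[1,0,1,0,0,0,0],[2,0,2,0,0,0,0],[3,0,3,0,0,0,0],[3,0,3,0,0,0,0]]]'
python3 - <<'E'
from pick import *
o=obs();t=slot(1)+9.6*g; print((np.array(o['ee_pos'])-t).round(1))
E
```

```text
t: 57.55
ee_pos: [532.3, 280.4, 194.0]
orientation: [0.047, 2.705, -0.011]
ft_force: [0.1, -0.9, -2.0]
width: 29.6
grasp_force: 30.0
t: 57.95
ee_pos: [530.9, 280.5, 190.2]
orientation: [0.048, 2.705, -0.011]
ft_force: [-0.5, 0.9, -1.6]
width: 29.1
grasp_force: 30.0
{'t': 57.95, 'ee_pos': [530.942, 280.539, 190.203], 'orientation': [0.048, 2.705, -0.011], 'width': 29.133, 'grasp_force': 30.0, 'ft_force': [-0.548, 0.936, -1.626], 'qpos': [0.586, 0.354, 1.966, -0.52, 0.518, -0.535]}
[-0.1  0.3 -0.1]
```

```bash
python3 -m inch '[[[1,0,1,0,0,0,0],[1.5,0,1.5,0,0,0,0],[1.5,0,1.5,0,0,0,0]]]'; python3 -m inch '[[[1,0,1,0,0,0,0],[1.5,0,1.5,0,0,0,0],[1.5,0,1.5,0,0,0,0]]]'
```

```text
t: 58.25
ee_pos: [530.8, 280.9, 189.0]
orientation: [0.047, 2.704, -0.01]
ft_force: [-0.9, 0.1, 2.9]
width: 29.7
grasp_force: 30.0
t: 58.55
ee_pos: [530.8, 281.1, 188.4]
orientation: [0.047, 2.701, -0.009]
ft_force: [-3.6, -1.9, 12.5]
width: 29.3
grasp_force: 30.0
```

```bash
python3 -m inch '[[[-1,0,-1,0,0,0,0],[-1,0,-1,0,0,0,36],[-1,0,-1,0,0,0,42],[-1,0,-1,0,0,0,48],[-1,0,-1,0,0,0,54],[-1,0,-1,0,0,0,54],[-1,0,-1,0,0,0,54],[-1,0,-10,0,0,0,54],[-1,0,-25,0,0,0,54],[-1,0,-45,0,0,0,54],[-1,0,-70,0,0,0,54],[-1,0,-100,0,0,0,54],[-1,0,-130,0,0,0,54],[-1,0,-150,0,0,0,60],[-1,0,-150,0,0,0,60]]]'
python3 - <<'E'
from pick import *
o=obs();b=cam('side');gr=cv2.cvtColor(b['frame'],cv2.COLOR_RGB2HSV)
print(proj(b,[slot(0),slot(1)]))
for r in range(148,186,1): print(r,''.join('#' if h[2]<60 else '+' if h[2]<100 else 'o' if h[2]>170 else '-' if h[2]>145 else '.' for h in gr[r,270:325]))
rel([580,100,300],down(np.radians(90)))
E
```

```text
t: 60.05
ee_pos: [467.1, 283.9, 326.8]
orientation: [0.047, 2.7, -0.005]
ft_force: [-0.4, 0.2, 0.2]
width: 52.7
grasp_force: 0.0
{'t': 60.05, 'ee_pos': [467.143, 283.899, 326.828], 'orientation': [0.047, 2.7, -0.005], 'width': 52.656, 'grasp_force': 0.0, 'ft_force': [-0.417, 0.185, 0.202], 'qpos': [0.67, 0.083, 1.946, -0.39, 0.804, -0.637]}
[[307.19723956 162.90888483]
 [290.36627359 164.95031133]]
148 .......................................................
149 --------------.........................................
150 ooooooooooooo-.........................................
151 ooooooooooooo-.........................................
152 ooooooooooooo--.+.............................-........
153 ooooooooooooo.-...............................--.......
154 oooooooooooo---..............-.................-.......
155 oooooooooooo---..............--................-.......
156 oooooooooooo--.+....-.........-................-.......
157 oooooooooooo.-.+..............-................-.......
158 oooooooooooo--................-................-.......
159 ooo..ooooo..--................-...
[... 942 characters left out ...]
+..--..+..++++###.ooo-..++++...........
176 ....+...........+..-o..+++++.###++-ooo..++++...........
177 .oo-..--...........-o..++++..+#+..-oo-...+++....-......
178 .ooo+.oo-........+..o...++..--+.-o---..oo..............
179 +-oo.-oo............-...........-.......++..+..+++..+++
180 .-oo..o-..............-...............+++...+++++...-..
181 -oo-.-o.+.......---........++..+.+++..+..--............
182 o...............+++..+++++.++++++...........++.........
183 .......++.+++..++.......-..--................+.........
184 #++.#++..........-oo..........+++............+.........
185 +++.+.--...-.--.................+......................
rel [-97.4, -179.5, 72.8] [-0.005, 0.439, -0.034] rows>= 4.3
```

```bash
python3 -m inch '[[[-20,-30,0,0,0.06,0,60],[-45,-75,15,0,0.16,-0.01,70],[-70,-120,40,0,0.28,-0.02,90],[-90,-160,60,0,0.4,-0.03,100],[-97,-180,73,0,0.439,-0.034,100],[-97,-180,73,0,0.439,-0.034,100],[-97,-180,73,0,0.439,-0.034,100]]]'
python3 - <<'E'
from pick import *
from cov import covers
o=obs()
for n in('top','side'):print(n,covers(cam(n),[(660,0)]))
rel([660,0,150],down(np.radians(90)));rel([660,0,36],down(np.radians(90)))
E
```

```text
t: 60.8
ee_pos: [579.1, 97.9, 295.8]
orientation: [-0.007, -3.136, 0.012]
ft_force: [-0.9, -0.1, -0.4]
width: 87.4
grasp_force: 0.0
{'t': 60.8, 'ee_pos': [579.15, 97.943, 295.761], 'orientation': [-0.007, -3.136, 0.012], 'width': 87.423, 'grasp_force': 0.0, 'ft_force': [-0.878, -0.118, -0.362], 'qpos': [0.151, 0.314, 1.661, -0.007, 1.174, -1.413]}
top [(array([657.9,  -2.1]), np.float64(72.3), 20)]
side [(array([663.6,   1. ]), np.float64(48.1), 13)]
rel [-82.1, -98.3, 147.6] [-0.007, -0.003, -0.002] rows>= 3.9
rel [-82.4, -97.5, 261.6] [-0.007, -0.003, -0.002] rows>= 5.8
```

```bash
python3 -m inch '[[[0,-40,0,0,0,0,100],[0,-90,0,0,0,0,100],[0,-140,0,0,0,0,100],[0,-190,0,0,0,0,100],[0,-240,0,0,0,0,100],[0,-280,0,0,0,0,100],[0,-280,0,0,0,0,100],[0,-280,0,0,0,0,100]]]'
python3 - <<'E'
from pick import *
from cov import covers
o=obs()
for n in('top','side'):
  d=cam(n);print(n,covers(d,[(660,0)]),covers(d,[(655,5)]))
rel([660,0,150],down(np.radians(90)));rel([660,0,36],down(np.radians(90)))
E
```

```text
t: 61.7
ee_pos: [578.6, -180.2, 300.2]
orientation: [-0.004, -3.14, 0.011]
ft_force: [-0.8, 1.1, -1.0]
width: 87.7
grasp_force: 0.0
{'t': 61.7, 'ee_pos': [578.614, -180.23, 300.163], 'orientation': [-0.004, -3.14, 0.011], 'width': 87.738, 'grasp_force': 0.0, 'ft_force': [-0.754, 1.139, -0.97], 'qpos': [-0.318, 0.335, 1.619, -0.008, 1.187, -1.883]}
top [(array([ 6.6e+02, -3.0e-01]), np.float64(50.4), 68)] [(array([ 6.6e+02, -2.0e-01]), np.float64(50.6), 67)]
side [(array([659.9,   2.2]), np.float64(50.4), 49)] [(array([659.8,   2.7]), np.float64(50.5), 42)]
rel [-81.5, 180.3, 148.6] [-0.007, -0.002, -0.0] rows>= 4.9
rel [-81.7, 181.1, 262.6] [-0.007, -0.002, -0.0] rows>= 6.6
```

```bash
python3 -m inch '[[[-10,20,10,0,0,0.14,100],[-20,50,30,0,0,0.28,100],[-35,80,55,0,0,0.42,100],[-50,110,80,0,0,0.56,100],[-65,140,105,0,0,0.7,100],[-76,165,125,0,0,0.84,100],[-81,180,140,-0.005,0,0.98,100],[-81,181,150,-0.006,0,1.12,100],[-81,181,170,-0.006,0,1.26,100],[-81,181,185,-0.006,0,1.4,100],[-81,181,200,-0.006,0,1.54,100],[-81,181,215,-0.006,0,1.57,100],[-81,181,230,-0.006,0,1.57,100],[-81,181,230,-0.006,0,1.57,100]]]'
python3 - <<'E'
from pick import *
obs();rel([660,1,36],down(0))
E
```

```text
t: 63.2
ee_pos: [658.0, -0.6, 66.2]
orientation: [2.219, 2.223, -0.007]
ft_force: [0.9, -0.6, -0.0]
width: 87.9
grasp_force: 0.0
{'t': 63.2, 'ee_pos': [658.004, -0.553, 66.21], 'orientation': [2.219, 2.223, -0.007], 'width': 87.889, 'grasp_force': 0.0, 'ft_force': [0.889, -0.583, -0.045], 'qpos': [-0.017, 0.692, 1.636, -0.005, 0.817, -0.016]}
rel [1.7, 2.1, 30.2] [-0.002, 0.004, 0.002] rows>= 0.6
```

```bash
python3 -m inch '[[[2,2,10,0,0,0,100],[2,2,20,0,0,0,100],[2,2,29,0,0,0,100],[2,2,30,0,0,0,100],[2,2,30,0,0,0,60],[2,2,30,0,0,0,40],[2,2,30,0,0,0,20],[2,2,30,0,0,0,0],[2,2,30,0,0,0,0],[2,2,30,0,0,0,0],[2,2,30,0,0,0,0]]]'
python3 -m inch '[[[0,0,-5,0,0,0,0],[0,0,-14,0,0,0,0],[-4,-10,-20,0,0,0,0],[-10,-25,-25,0,0,0,0],[-17,-45,-25,0,0,0,0],[-24,-65,-25,0,0,0,0],[-31,-85,-25,0,0,0,0],[-37,-102,-25,0,0,0,0],[-40,-112,-22,0,0,0,0],[-40,-115,-16,0,0,0,0],[-40,-115,-9,0,0,0,0],[-40,-115,-4,0,0,0,0],[-40,-115,-1,0,0,0,0],[-40,-115,0,0,0,0,0],[-40,-115,0,0,0,0,0]]]'
```

```text
t: 64.3
ee_pos: [661.8, -0.2, 38.3]
orientation: [2.221, 2.217, -0.003]
ft_force: [-0.3, -0.2, -0.6]
width: 34.9
grasp_force: 0.0
t: 65.8
ee_pos: [547.4, -39.9, 40.0]
orientation: [2.22, 2.218, -0.003]
ft_force: [-7.5, -0.9, 25.6]
width: 29.5
grasp_force: 30.0
```

```bash
python3 -m inch '[[[0,0,-2,0,0,0,0],[0,0,-2,0,0,0,40],[0,0,-2,0,0,0,60],[0,0,-2,0,0,0,80],[0,0,-2,0,0,0,100],[0,0,-2,0,0,0,100],[0,0,-20,0,0,0,100],[0,0,-50,0,0,0,100],[0,0,-90,0,0,0,100],[0,0,-130,0,0,0,100],[0,0,-170,0,0,0,100],[-40,0,-200,0,0,0,100],[-90,0,-200,0,0,0,100],[-140,0,-200,0,0,0,100],[-190,0,-200,0,0,0,100],[-220,0,-200,0,0,0,100],[-220,0,-200,0,0,0,100]]]'
python3 - <<'E'
from pick import *
from cov import covers
o=obs()
for n in('top','side'):
  d=cam(n);print(n,covers(d,[(546,-39)]),covers(d,[(550,-35)]))
E
```

```text
t: 67.5
ee_pos: [545.8, -263.0, 238.9]
orientation: [2.225, 2.212, -0.003]
ft_force: [-0.3, 0.1, -0.9]
width: 87.9
grasp_force: 0.0
{'t': 67.5, 'ee_pos': [545.803, -263.029, 238.905], 'orientation': [2.225, 2.212, -0.003], 'width': 87.864, 'grasp_force': 0.0, 'ft_force': [-0.325, 0.119, -0.935], 'qpos': [-0.467, 0.397, 1.678, -0.004, 1.063, -0.46]}
top [(array([548.4, -40.3]), np.float64(51.3), 69)] [(array([548.2, -40.3]), np.float64(51.5), 66)]
side [(array([547.4, -37.8]), np.float64(50.0), 55)] [(array([547.7, -37.7]), np.float64(49.9), 56)]
```

```bash
python3 - <<'E'
from pick import *
p=np.array([548,-39,33.]);rel(p-110*zt+[0,0,30],TP);rel(p-60*zt,TP)
E
```

```text
rel [205.0, 77.8, 97.2] [0.533, 0.66, -1.29] rows>= 10.3
rel [212.4, 43.1, 162.6] [0.533, 0.66, -1.29] rows>= 10.3
```

```bash
python3 -m inch '[[[10,5,0,0.04,0.05,-0.1,100],[30,10,0,0.09,0.11,-0.21,100],[50,18,5,0.135,0.165,-0.32,100],[70,26,15,0.18,0.22,-0.43,100],[90,34,25,0.225,0.275,-0.54,100],[110,42,40,0.27,0.33,-0.65,100],[130,50,50,0.315,0.385,-0.76,100],[150,58,65,0.36,0.44,-0.87,100],[170,66,75,0.405,0.5,-0.98,100],[185,72,85,0.45,0.55,-1.09,100],[200,76,95,0.495,0.61,-1.2,100],[205,78,97,0.533,0.66,-1.29,100],[205,78,97,0.533,0.66,-1.29,100],[205,78,97,0.533,0.66,-1.29,100]]]'
python3 - <<'E'
from pick import *
obs();p=np.array([548,-39,33.]);rel(p-40*zt,TP);rel(p,TP)
E
```

```text
t: 69.0
ee_pos: [624.3, -53.6, 141.0]
orientation: [-0.246, -2.346, -0.099]
ft_force: [0.6, 0.7, 1.1]
width: 87.3
grasp_force: 0.0
{'t': 69.0, 'ee_pos': [624.293, -53.555, 141.022], 'orientation': [-0.246, -2.346, -0.099], 'width': 87.264, 'grasp_force': 0.0, 'ft_force': [0.636, 0.73, 1.086], 'qpos': [-0.13, 0.919, 1.169, 0.056, 1.836, -1.499]}
rel [-21.4, -1.4, 91.3] [-0.003, 0.001, -0.001] rows>= 1.9
rel [-21.4, -1.3, 131.3] [-0.003, 0.001, -0.001] rows>= 2.7
```

```bash
python3 -m inch '[[[-10,-1,25,0,0,0,100],[-21,-1,50,0,0,0,100],[-21,-1,75,0,0,0,100],[-21,-1,100,0,0,0,100],[-21,-1,120,0,0,0,100],[-21,-1,129,0,0,0,100],[-21,-1,130,0,0,0,100],[-21,-1,130,0,0,0,100],[-21,-1,130,0,0,0,60],[-21,-1,130,0,0,0,30],[-21,-1,130,0,0,0,0],[-21,-1,130,0,0,0,0],[-21,-1,130,0,0,0,0],[-21,-1,130,0,0,0,0],[-21,-1,130,0,0,0,0],[-21,-1,130,0,0,0,0]]]'
python3 - <<'E'
from pick import *
obs()
E
```

```text
t: 70.6
ee_pos: [548.9, -39.9, 34.5]
orientation: [-0.245, -2.346, -0.1]
ft_force: [-0.1, 0.6, -0.9]
width: 29.5
grasp_force: 30.0
{'t': 70.6, 'ee_pos': [548.895, -39.949, 34.482], 'orientation': [-0.245, -2.346, -0.1], 'width': 29.489, 'grasp_force': 30.002, 'ft_force': [-0.093, 0.582, -0.858], 'qpos': [-0.125, 0.962, 1.383, 0.058, 1.58, -1.511]}
```

```bash
python3 -m inch '[[[5,0,-5,0,0,0,0],[15,0,-15,0,0,0,0],[35,0,-35,0,0,0,0],[60,0,-60,0,0,0,0],[90,0,-90,0,0,0,0],[120,0,-120,0,0,0,0],[150,0,-150,0,0,0,0],[175,0,-175,0,0,0,0],[188,0,-188,0,0,0,0],[188,0,-188,0,0,0,0],[188,0,-188,0,0,0,0]]]'
python3 - <<'E'
from pick import *
t=slot(2)+10.5*g; print(t);rel(t+110*sl,TL)
E
```

```text
t: 71.7
ee_pos: [548.4, -39.7, 299.5]
orientation: [-0.245, -2.346, -0.1]
ft_force: [0.2, 0.3, -1.6]
width: 29.2
grasp_force: 30.0
[466.21594755 282.49427042 190.5912115 ]
rel [73.9, 304.8, 81.3] [0.031, -1.219, -0.181] rows>= 8.2
```

```bash
python3 -m inch '[[[2,8,2,0.001,-0.04,-0.006,0],[5,24,6,0.003,-0.12,-0.018,0],[10,46,12,0.006,-0.21,-0.03,0],[16,70,18,0.008,-0.31,-0.046,0],[22,96,25,0.011,-0.41,-0.06,0],[29,122,32,0.013,-0.51,-0.076,0],[36,148,39,0.016,-0.61,-0.09,0],[43,174,46,0.019,-0.71,-0.106,0],[50,200,53,0.022,-0.81,-0.12,0],[56,226,60,0.024,-0.92,-0.137,0],[62,252,67,0.027,-1.03,-0.153,0],[68,278,74,0.03,-1.14,-0.17,0],[72,297,79,0.031,-1.2,-0.178,0],[74,305,81,0.031,-1.219,-0.181,0],[74,305,81,0.031,-1.219,-0.181,0],[74,305,81,0.031,-1.219,-0.181,0],[74,305,81,0.031,-1.219,-0.181,0]]]'
python3 - <<'E'
from pick import *
obs();t=slot(2)+10.5*g; rel(t+60*sl,TL); rel(t+10*sl,TL)
E
```

```text
t: 73.4
ee_pos: [504.5, 280.5, 294.1]
orientation: [0.049, 2.706, -0.013]
ft_force: [0.3, 0.2, -0.7]
width: 29.5
grasp_force: 30.0
{'t': 73.4, 'ee_pos': [504.486, 280.467, 294.15], 'orientation': [0.049, 2.706, -0.013], 'width': 29.53, 'grasp_force': 30.0, 'ft_force': [0.331, 0.248, -0.723], 'qpos': [0.616, 0.17, 1.924, -0.394, 0.733, -0.665]}
rel [36.0, 0.7, 35.3] [-0.001, -0.001, -0.0] rows>= 1.0
rel [71.4, 0.8, 70.7] [-0.001, -0.001, -0.0] rows>= 2.0
```

```bash
python3 -m inch '[[[6,1,6,0,0,0,0],[14,1,14,0,0,0,0],[22,1,21,0,0,0,0],[30,1,29,0,0,0,0],[36,1,35,0,0,0,0],[40,1,39,0,0,0,0],[44,1,43,0,0,0,0],[48,1,47,0,0,0,0],[52,1,51,0,0,0,0],[52,1,51,0,0,0,0]]]'; python3 -m inch '[[[3,0,3,0,0,0,0],[7,0,7,0,0,0,0],[11,0,11,0,0,0,0],[15,0,15,0,0,0,0],[19,0,19,0,0,0,0],[19,0,19,0,0,0,0]]]'
python3 - <<'E'
from pick import *
o=status.get_obs();t=slot(2)+10.5*g; print((np.array(o['ee_pos'])-t).round(1))
E
```

```text
t: 74.4
ee_pos: [478.5, 283.0, 226.2]
orientation: [0.047, 2.705, -0.012]
ft_force: [-0.7, 1.0, -1.9]
width: 30.0
grasp_force: 30.0
t: 75.0
ee_pos: [469.2, 283.2, 200.6]
orientation: [0.047, 2.705, -0.012]
ft_force: [0.2, 1.1, -2.2]
width: 29.3
grasp_force: 30.0
[ 3.   0.7 10. ]
```

```bash
python3 -m inch '[[[2,0,2,0,0,0,0],[4,0,4,0,0,0,0],[6,0,6,0,0,0,0],[7,0,7,0,0,0,0],[7,0,7,0,0,0,0]]]'; python3 -m inch '[[[1,0,1,0,0,0,0],[1.5,0,1.5,0,0,0,0],[1.5,0,1.5,0,0,0,0]]]'
```

```text
t: 75.5
ee_pos: [466.3, 283.6, 192.1]
orientation: [0.047, 2.704, -0.011]
ft_force: [0.2, 0.0, -1.3]
width: 29.1
grasp_force: 30.0
t: 75.8
ee_pos: [465.7, 283.6, 190.3]
orientation: [0.048, 2.704, -0.011]
ft_force: [0.2, 0.1, -1.1]
width: 29.5
grasp_force: 30.0
```

```bash
python3 -m inch '[[[0.7,0,0.7,0,0,0,0],[0.7,0,0.7,0,0,0,0],[0.7,0,0.7,0,0,0,36],[0.7,0,0.7,0,0,0,42],[0.7,0,0.7,0,0,0,48],[0.7,0,0.7,0,0,0,54],[0.7,0,0.7,0,0,0,54],[0.7,0,0.7,0,0,0,54],[0.7,0,-10,0,0,0,54],[0.7,0,-25,0,0,0,54],[0.7,0,-45,0,0,0,54],[0.7,0,-70,0,0,0,54],[0.7,0,-100,0,0,0,54],[0.7,0,-130,0,0,0,54],[0.7,0,-150,0,0,0,60],[0.7,0,-150,0,0,0,60]]]'
python3 - <<'E'
from pick import *
o=obs();b=cam('side');gr=cv2.cvtColor(b['frame'],cv2.COLOR_RGB2HSV)
print(proj(b,[slot(0),slot(1),slot(2)]))
for r in range(148,186,1): print(r,''.join('#' if h[2]<60 else '+' if h[2]<100 else 'o' if h[2]>170 else '-' if h[2]>145 else '.' for h in gr[r,252:325]))
E
```

```text
t: 77.4
ee_pos: [401.6, 286.9, 329.2]
orientation: [0.047, 2.7, -0.005]
ft_force: [-0.9, -0.4, -0.4]
width: 52.3
grasp_force: 0.0
{'t': 77.4, 'ee_pos': [401.605, 286.944, 329.192], 'orientation': [0.047, 2.7, -0.005], 'width': 52.278, 'grasp_force': 0.0, 'ft_force': [-0.935, -0.409, -0.392], 'qpos': [0.778, 0.001, 2.027, -0.424, 0.843, -0.517]}
[[307.19723956 162.90888483]
 [290.36627359 164.95031133]
 [273.32183748 167.03319993]]
148 ...--........-...........................................................
149 ---------....+------------------.........................................
150 +++++++++++++.ooooooooooooooooo-.........................................
151 ooooooooooooooooooooooooooooooo-.........................................
152 ooooooooooooooooooooooooooooooo.-.+.............................-........
153 ooooooooooooooooooooooooooooooo.-...............................--.......
154 oooooooooooooooooooooooooooooo---................................-.......
155 oooooooooooooooooooooooooooooo---.................-..............-.......
156 ooooooooooooooooooooooooooo-..--.+...
[... 1598 characters left out ...]
77 -o-ooo.--....+++##.oo-..+..++........-o-..++...+#+..-oo-...+++....-......
178 ........+.o-.####+.ooo..+.+++......+..o...+.-.--+.-o--...--..............
179 +...-..o..o.+++###+-oo....++.......++.-..-+.......-.......++..+.++++..+++
180 ....o..oo.o.+++++..-oo.+.++.............--..............+++...+++++......
181 ....-.ooo+..--....-oo-.++++..+....-...........+..+++++..+..--............
182 ......ooo+..ooooooo---............+#++...+++.++++++...........++.........
183 ......oo-...-.-----o-....++.+++++++++.....-....-...............+.........
184 .....+.-.-.......++...#+++...........-..........+++............+.........
185 ...........++++++++...+.--...-.......+............+......................
```

All three covers stand in the rack: glands at about columns 306, 290 and 273, against 307, 290 and 273 predicted. The reacher is home, so I'm handing the job in.

```bash
python3 -c "
from workcell import ctrl
print(ctrl.close_job())"
```

```text
the job is handed in; nothing more can be done
None
```

I handed the job in after about 77 s of the 210 s, but the hand-in returned no verdict. Both covers present under the shelf were drawn out with the reacher and stand in rack slots 1 and 2; the one already racked is still in slot 0. The reacher lies in its rest, about 5 mm back from where it started. Along the way it knocked the fixed rest twice and rolled in the hand, once with a 74 N wrist force (limit 120 N), so I stood it up again on the bench and re-gripped it. I did not re-measure the carton, contactor or tape roll at the end.

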